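# Sort the fork service parts into the bench trays

## Task

Clear the black mat after a fork service: both steel sockets go into the red tray, both brass bushings into the yellow tray and the blue fork cap into the blue tray. Put no more than one piece in a bay, each standing upright on the tray floor as it stands now, and let go of it. Leave the white nylon ring where it lies on the mat.

Things in the scene. Friction and masses are not known exactly. Their poses are not given: they have to be found in the camera images.
- socket_large: bright steel wrench socket, larger of two: upright round piece 50 mm tall, 38 mm diameter in its upper half, 34 mm in its lower half, top face black inside a steel rim, 0.2 kg. Stands upright on a black rubber mat 2 mm thick at the start. Origin: centre of the underside; z points up along its axis; it is round, so its yaw does not matter.
- socket_small: bright steel wrench socket, smaller of two: upright round piece 44 mm tall, 30 mm diameter in its upper half, 26 mm in its lower half, top face black inside a steel rim, 0.12 kg. Stands upright on a black rubber mat 2 mm thick at the start. Origin: centre of the underside; z points up along its axis; it is round, so its yaw does not matter.
- bushing_tall: brass bushing, a plain tube open at both ends, 46 mm tall, 36 mm outside and 29 mm inside diameter, 0.11 kg. Stands upright on a black rubber mat 2 mm thick at the start. Origin: centre of the underside; z points up along its axis; it is round, so its yaw does not matter.
- bushing_short: brass bushing, a plain tube open at both ends, 34 mm tall, 40 mm outside and 33 mm inside diameter, 0.09 kg. Stands upright on a black rubber mat 2 mm thick at the start. Origin: centre of the underside; z points up along its axis; it is round, so its yaw does not matter.
- fork_cap: fork top cap, 48 mm tall: a bare aluminium threaded barrel of 36 mm diameter from 0 to 20 mm height, above it a blue collar of 40 mm diameter from 20 to 38 mm, on top a blue hexagon 22 mm across flats from 38 to 48 mm, 0.1 kg. Stands upright on a black rubber mat 2 mm thick at the start. Origin: centre of the underside; z points up along its axis; it is round, so its yaw does not matter.
- tray_red: red open parts tray, fixed to the bench, 100 mm (its own x) by 170 mm (its own y), walls 3 mm thick and 18 mm high, floor 3 mm thick; a 3 mm wide, 15 mm high divider across the middle (along its x, at y = 0) makes two equal bays, each 94 x 79 mm inside, centred 42 mm either side of the middle along y. Origin: centre of the underside, on the bench (z = 0). For the two steel sockets.
- tray_yellow: yellow open parts tray, fixed to the bench, 100 mm (its own x) by 170 mm (its own y), walls 3 mm thick and 18 mm high, floor 3 mm thick; a 3 mm wide, 15 mm high divider across the middle (along its x, at y = 0) makes two equal bays, each 94 x 79 mm inside, centred 42 mm either side of the middle along y. Origin: centre of the underside, on the bench (z = 0). For the two brass bushings.
- tray_blue: blue open parts tray, fixed to the bench, 100 mm (its own x) by 170 mm (its own y), walls 3 mm thick and 18 mm high, floor 3 mm thick; a 3 mm wide, 15 mm high divider across the middle (along its x, at y = 0) makes two equal bays, each 94 x 79 mm inside, centred 42 mm either side of the middle along y. Origin: centre of the underside, on the bench (z = 0). For the fork cap, in either bay.
- nylon_ring: white nylon ring lying flat on the mat among the parts, 40 mm outside diameter, 10 mm high; not to be moved. Origin: centre of its underside.

How it is judged (in metres and radians):
At the end, for the whole second after the job is handed in: Sockets in the red tray and bushings in the yellow tray, one to a bay (axis 10 mm or more past the divider); fork cap in the blue tray; each on the tray floor (within 5 mm), upright within 0.15 rad, released, at rest. Nylon ring within 30 mm of its start (x of socket_large in the frame of tray_red between -0.04 and 0.04 m and y of socket_large in the frame of tray_red between -0.075 and 0.075 m and z of socket_large in the frame of tray_red between 0 and 0.008 m and angle between each of socket_large, socket_small, bushing_tall, bushing_short, fork_cap's own z axis and vertical below 0.15 rad and linear speed of each of socket_large, socket_small, bushing_tall, bushing_short, fork_cap below 0.02 m/s and angular speed of each of socket_large, socket_small, bushing_tall, bushing_short, fork_cap below 0.3 rad/s and x of socket_small in the frame of tray_red between -0.04 and 0.04 m and y of socket_small in the frame of tray_red between -0.075 and 0.075 m and z of socket_small in the frame of tray_red between 0 and 0.008 m and x of bushing_tall in the frame of tray_yellow between -0.04 and 0.04 m and y of bushing_tall in the frame of tray_yellow between -0.075 and 0.075 m and z of bushing_tall in the frame of tray_yellow between 0 and 0.008 m and x of bushing_short in the frame of tray_yellow between -0.04 and 0.04 m and y of bushing_short in the frame of tray_yellow between -0.075 and 0.075 m and z of bushing_short in the frame of tray_yellow between 0 and 0.008 m and x of fork_cap in the frame of tray_blue between -0.04 and 0.04 m and y of fork_cap in the frame of tray_blue between -0.075 and 0.075 m and z of fork_cap in the frame of tray_blue between 0 and 0.008 m and ((y of socket_large in the frame of tray_red above 0.01 m and y of socket_small in the frame of tray_red below -0.01 m) or (y of socket_large in the frame of tray_red below -0.01 m and y of socket_small in the frame of tray_red above 0.01 m)) and ((y of bushing_tall in the frame of tray_yellow above 0.01 m and y of bushing_short in the frame of tray_yellow below -0.01 m) or (y of bushing_tall in the frame of tray_yellow below -0.01 m and y of bushing_short in the frame of tray_yellow above 0.01 m)) and distance of nylon_ring from where it was at the start of the episode below 0.03 m); the robot touches nothing.
It fails at once if the nylon ring is moved by more than 30 mm (not (distance of nylon_ring from where it was at the start of the episode below 0.03 m)).
It also fails if it takes over 112 s, if anything falls off the work surface, if the arm or the gripper's body presses on something with over 40 N, if the wrist force passes 120 N, or if a joint passes its speed limit or range.

## Robot

A 6-joint arm with a two-finger parallel gripper is mounted at the origin on the work surface. World frame = base frame: x ahead of the robot, y to its left, z up, the work surface at z = 0. Lengths are in m, angles in degrees, forces in N, time in s.
With the tool pointing down it reaches from about 0.35 to 0.875 m from the base axis. Payload 4.2 kg.
Tool frame: the origin (TCP) lies on the centre line of the jaws, within the pads' length; the fingertips stand 19 mm ahead of it and the grasp point (between the pads) is the TCP; x points along the fingers, y is the direction in which the jaws open and shut, and the axes are right-handed (so a half turn about x gives the same grasp; the last joint's range is limited). The gripper opens to 87 mm and grips with 3 to 60 N. Pads are 19 mm wide; open, the fingers measure 117 mm over their backs; the gripper's body (75 mm by 190 mm) begins 51 mm behind the grasp point.
Start: joints at [85.921, 22.042, 0.453, 0, -68.411, -14.817], TCP at [0.202, 0.591, 0.242] pointing down, gripper open.
Joint ranges: [-179.83, 179.83], [-69.29, 118.12], [-61.27, 80.66], [-181.25, 117.63], [-171.15, -9.14], [-177.46, 177.46]. Speed limits (degrees/s): [159.86, 159.86, 180, 180, 180, 180].

## Interface

Orientations are given as a 3x3 rotation matrix whose columns are the frame's x, y, z axes.
In Python, from station import r, viewer, job, spotter gives the robot as it stands.
- The arm moves only by the tool play_rows, never from a script. Its argument "commands" is a list of rows, each an object of numbers: "fingers": the gripper command: -1 is fully open, 1 is shut, values between are in proportion; "tx", "ty", "tz": the shift along the tool's x, y, z normalised to -1 to 1, where 1 is 750 mm; "ax", "ay", "az": the turn, a rotation vector about the tool's x, y, z normalised to -1 to 1, where 1 is pi rad. In form: [{"fingers": .., "tx": .., "ty": .., "tz": .., "ax": .., "ay": .., "az": ..}, ...]. A call has 1 to 5 rows; each row is the pose to reach, as a shift and turn from the pose commanded when the call began, along the tool's axes at that moment, turning the shorter way round; what a row does not reach only later rows make up. A row lasts 1/12 s, in which the tool goes at most 41.7 mm and 7.16 degrees, less where a joint would pass 70% of its speed; a pose out of reach is approached as far as the arm can. A call with a number of a shift or a turn outside -1 to 1 is refused whole. A call with a gripper value outside its range is refused whole. The fingers move at their own pace and stop on an object; the grip force is fixed at half the most. Time passes only in rows, so rows that repeat a pose let the fingers close. It gives the time, the measured TCP pose, the force and the opening at its end, in the units of the state.
- r.sense(): the state, without advancing time (a new reading comes with each control period).
- viewer.capture(name): name is "scene" or "top" or "wrist"; returns a dict with "image" (384x512x3 uint8, red, green, blue), "fx", "fy", "cx", "cy" (pixels), "R" (3x3) and "t" (3): a world point X has camera coordinates R X + t; the wrist camera has in their place "mount" (4x4, takes a point from camera to tool coordinates, whose origin is the TCP and whose axes are the tool frame's). Camera axes: x right, y down, z forward; pixel columns grow to the right and rows downward; lengths in m; the calibration is good to about 2 mm. A picture is of the moment at which its call begins: read the wrist's pose just before it. There is no depth.
- job.finish_job(): hands the job in, once; it reports no verdict.
Trained networks look in a picture, given as the dict that the camera call returned (one of the last four; its "shot" number tells which), for a name from the list of things; names that differ only in an ending like _2 or _b are one class to them, and where a whole thing is asked for, a point or a joint stands for the part that bears it (a point fixed in the world has none). Each returns a list of dicts, best first, with "score" (0 to 1); they miss things now and then, are a little off and sometimes report something else, mostly with a low value. They report only what shows in the picture. A call takes as long as a camera call.
- spotter.find_in(name, picture): "uv" ([column, row] in pixels, amid what is visible of it).
- spotter.silhouettes(name, picture): "region" (384x512 bool, what is visible of it) and "uv" ([column, row] in pixels, amid what is visible of it).
The state is a dict: "time_s": time; "joints": joint angles; "joint_velocities": joint speeds; "effort": joint torques, N m; "tcp_pos": TCP position; "ee_rot": TCP orientation; "wrist_force": force on the tool from outside, world axes, zero at the start; "moment": the same for the moment, N m; "gripper_width": opening from 0.0 (shut) to 1.0 (fully open).
Only numpy, scipy, OpenCV 4.12 (cv2) and the standard library are available. Lean on these libraries where they do the work, as an engineer would, in place of code of your own. Each camera call takes 0.05 s, during which the arm holds its last target. There are 200 camera calls.

## Working session

There is one attempt and no reset: what is moved stays moved. The work goes in short steps, Python scripts to look and compute and a tool call to move; the robot and the scene stay as the last step left them, time stands still between calls to the robot, and variables do not carry over. Pictures are saved under pics/ and viewed, about 12 in all and at most 16, crops included, and the job is handed in when it is done.

Besides the shell and the picture viewer there is one more tool, called after ">>>" as name([rows], argument=value, ...), one row to a line, values as JSON. play_rows: Moves the arm, as the interface text tells. Its arguments: {"type":"object","properties":{"commands":{"type":"array"}},"required":["commands"]}

```bash
mkdir -p pics; ls
python3 - <<'E'
from station import r, viewer, job, spotter
import cv2,numpy as np
s=r.sense();print(s['time_s'],s['tcp_pos'],np.round(s['ee_rot'],3),s['gripper_width'])
for c in ['top','scene']:
    p=viewer.capture(c);cv2.imwrite(f'pics/{c}0.png',p['image'][:,:,::-1])
    print(c,p['fx'],p['fy'],p['cx'],p['cy'],np.round(p['R'],3).tolist(),np.round(p['t'],3).tolist())
    for n in ['socket_large','socket_small','bushing_tall','bushing_short','fork_cap','nylon_ring','tray_red','tray_yellow','tray_blue']:
        print(n,[(np.round(d['uv']).tolist(),round(d['score'],2)) for d in spotter.find_in(n,p)[:3]])
E
```

```text
pics
0.0 [0.20221132 0.59077619 0.24048453] [[-0.001 -0.324 -0.946]
 [-0.002 -0.946  0.324]
 [-1.     0.002 -0.   ]] 0.9931536391447036
top 461.6816324531281 461.6816324531281 252.0900525287878 193.19161245316536 [[0.019, -1.0, 0.001], [-0.994, -0.019, -0.108], [0.108, 0.001, -0.994]] [-0.018, 0.498, 1.103]
socket_large [([124.0, 210.0], 0.75), ([355.0, 150.0], 0.62)]
socket_small [([276.0, 214.0], 0.45)]
bushing_tall [([373.0, 234.0], 0.76), ([244.0, 147.0], 0.43)]
bushing_short []
fork_cap [([328.0, 234.0], 0.67)]
nylon_ring [([215.0, 227.0], 0.57)]
tray_red [([242.0, 149.0], 0.6)]
tray_yellow [([142.0, 156.0], 0.74)]
tray_blue [([354.0, 150.0], 0.94)]
scene 354.55264373944937 354.55264373944937 255.876119238247 188.4151388681524 [[-0.093, 0.995, 0.023], [0.577, 0.073, -0.813], [-0.811, -0.062, -0.582]] [0.042, -0.242, 1.143]
socket_large [([398.0, 196.0], 0.95)]
socket_small [([221.0, 184.0], 0.71)]
bushing_tall [([128.0, 166.0], 0.74)]
bushing_short [([102.0, 240.0], 0.72), ([287.0, 184.0], 0.59)]
fork_cap [([171.0, 167.0], 0.86)]
nylon_ring [([337.0, 190.0], 0.46)]
tray_red [([252.0, 252.0], 0.88)]
tray_yellow [([397.0, 252.0], 0.77)]
tray_blue [([104.0, 239.0], 0.97)]
```

View pics/top0.png

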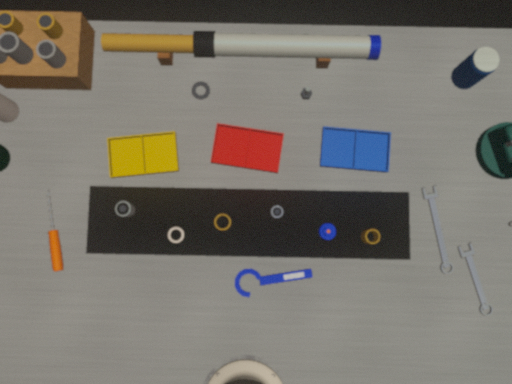

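View pics/scene0.png

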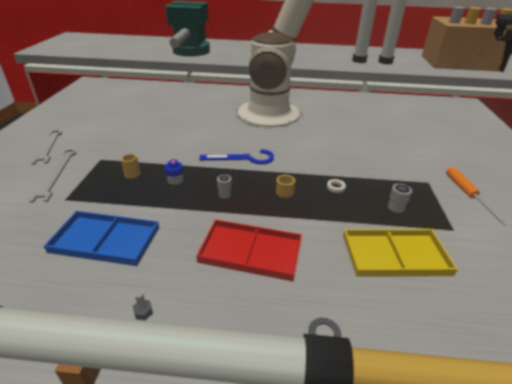

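The top view shows, from left to right: large socket (124,208), ring (176,234), short bushing (223,222), small socket (277,212), cap (328,231) and tall bushing (372,237). The trays are at (143,155) yellow, (247,149) red and (355,150) blue. The scene view agrees with this. Next I'll fit positions by projecting the shapes into both pictures.

```bash
cat > h.py <<'E'
import numpy as np,cv2
from scipy.optimize import minimize,least_squares
H={'socket_large':(.05,.019),'socket_small':(.044,.015),'bushing_tall':(.046,.018),'bushing_short':(.034,.020),'fork_cap':(.042,.019),'nylon_ring':(.01,.02)}
def proj(p,X):
    c=np.atleast_2d(X)@np.array(p['R']).T+np.array(p['t']);return np.c_[p['fx']*c[:,0]/c[:,2]+p['cx'],p['fy']*c[:,1]/c[:,2]+p['cy']]
def hullc(p,X):
    h=cv2.convexHull(proj(p,X).astype(np.float32));m=cv2.moments(h);return np.array([m['m10'],m['m01']])/m['m00'],h[:,0]
def ray(p,uv,z):
    R=np.array(p['R']);C=-R.T@np.array(p['t']);d=R.T@np.array([(uv[0]-p['cx'])/p['fx'],(uv[1]-p['cy'])/p['fy'],1]);return (C+d*(z-C[2])/d[2])
a=np.linspace(0,2*np.pi,40,endpoint=False)
def cyl(x,y,h,rad,z0=.002):
    return np.r_[tuple(np.c_[x+rad*np.cos(a),y+rad*np.sin(a),0*a+z] for z in (z0,z0+h))]
def tray(x,y,t):
    q=np.array([(sx*.05,sy*.085,z) for sx in(-1,1) for sy in(-1,1) for z in(0,.018)]);c,s=np.cos(t),np.sin(t)
    return np.c_[x+c*q[:,0]-s*q[:,1],y+s*q[:,0]+c*q[:,1],q[:,2]]
def fitpart(n,p,region,z0=.002):
    u=hull_region(region);x0=ray(p,u,z0+H[n][0]/2)[:2]
    return least_squares(lambda v:hullc(p,cyl(*v,*H[n],z0))[0]-u,x0).x
def hull_region(m):
    k,l,st,_=cv2.connectedComponentsWithStats(m.astype(np.uint8));b=1+np.argmax(st[1:,4])
    ys,xs=np.where(l==b);h=cv2.convexHull(np.c_[xs,ys].astype(np.float32));M=cv2.moments(h);return np.array([M['m10'],M['m01']])/M['m00']
def fittray(p,m):
    k,l,st,_=cv2.connectedComponentsWithStats(m.astype(np.uint8));b=1+np.argmax(st[1:,4])
    ys,xs=np.where(l==b);h=cv2.convexHull(np.c_[xs,ys].astype(np.int32));F=np.zeros(m.shape,np.uint8);cv2.fillConvexPoly(F,h,255);F=F/255.
    c=ray(p,[xs.mean(),ys.mean()],.009)
    def cost(v):
        G=np.zeros(m.shape,np.uint8);cv2.fillConvexPoly(G,(hullc(p,tray(*v))[1]*16).round().astype(np.int32),255,cv2.LINE_AA,4);return np.abs(G/255.-F).sum()
    best=min((minimize(cost,[c[0],c[1],t0],method='Nelder-Mead',options=dict(initial_simplex=[[c[0],c[1],t0],[c[0]+.01,c[1],t0],[c[0],c[1]+.01,t0],[c[0],c[1],t0+.1]])) for t0 in(-.2,0,.2)),key=lambda q:q.fun)
    return best.x,best.fun,(l==b).sum()
def colour(img,n):
    hsv=cv2.cvtColor(img,cv2.COLOR_RGB2HSV);hh,s,v=hsv[...,0].astype(int),hsv[...,1],hsv[...,2]
    k={'tray_red':(hh<8)|(hh>172),'tray_yellow':(abs(hh-27)<6),'tray_blue':abs(hh-108)<12}[n]
    return k&(s>140)&(v>60)
E
python3 - <<'E'
from h import *
from station import viewer,spotter
seed={'socket_large':(124,208),'nylon_ring':(176,234),'bushing_short':(223,222),'socket_small':(277,212),'fork_cap':(328,231),'bushing_tall':(372,237)}
P={c:viewer.capture(c) for c in('top','scene')}
for c,p in P.items():
    print(c)
    for n in H:
        g=ray(P['top'],seed[n],.002+H[n][0]);uv=proj(p,[g[0],g[1],.002+H[n][0]/2])[0]
        for cl in H:
            if cl[:4]!=n[:4]: continue
            for d in spotter.silhouettes(cl,p):
                if np.hypot(*(d['uv']-uv))<12: print(n,cl,round(d['score'],2),fitpart(n,p,d['region']).round(4),d['region'].sum())
    I=p['image'];m=np.zeros(I.shape[:2],bool)
    for n in('tray_red','tray_yellow','tray_blue'):
        mm=colour(I,n)
        if c=='scene': mm[:205]=0; mm[300:]=0
        else: mm[:110]=0; mm[182:]=0
        v,f,k=fittray(p,mm);print(n,v.round(4),round(f),k)
E
```

```text
top
socket_large socket_large 0.74 [0.4533 0.2996] 267
socket_small socket_small 0.67 [ 0.4533 -0.0686] 112
bushing_tall bushing_tall 0.66 [ 0.3977 -0.2965] 193
bushing_short bushing_short 0.53 [0.4234 0.0632] 76
fork_cap fork_cap 0.67 [ 0.4079 -0.1915] 230
nylon_ring nylon_ring 0.5 [0.3941 0.1778] 89
tray_red [ 0.6149  0.0079 -0.1238] 206 2618
tray_yellow [0.5932 0.2684 0.1123] 196 2695
tray_blue [ 0.6165 -0.2637 -0.0416] 333 2535
scene
socket_large socket_large 0.87 [0.4539 0.2994] 526
socket_small socket_small 0.75 [ 0.4517 -0.0707] 289
bushing_tall bushing_tall 0.94 [ 0.3995 -0.2982] 357
bushing_short bushing_short 0.7 [0.4284 0.0618] 380
fork_cap fork_cap 0.74 [ 0.4103 -0.1926] 366
nylon_ring nylon_ring 0.6 [0.3964 0.1761] 146
tray_red [ 0.6126  0.006  -0.1342] 351 4227
tray_yellow [0.5905 0.2687 0.1337] 301 4356
tray_blue [ 0.6137 -0.2662 -0.078 ] 486 3941
```

Both cameras agree within about 2–3 mm. I'll turn the jaws to lie along world x and go above the large socket first.

>>> play_rows([
  {"fingers": -1, "tx": 0.133, "ty": 0.259, "tz": -0.443, "ax": 0.395, "ay": 0, "az": 0},
  {"fingers": -1, "tx": 0.133, "ty": 0.259, "tz": -0.443, "ax": 0.395, "ay": 0, "az": 0},
  {"fingers": -1, "tx": 0.133, "ty": 0.259, "tz": -0.443, "ax": 0.395, "ay": 0, "az": 0},
  {"fingers": -1, "tx": 0.133, "ty": 0.259, "tz": -0.443, "ax": 0.395, "ay": 0, "az": 0},
  {"fingers": -1, "tx": 0.133, "ty": 0.259, "tz": -0.443, "ax": 0.395, "ay": 0, "az": 0},
])

```text
time_s: 2.52
tcp_pos: [0.3349, 0.4372, 0.1891]
ee_rot: [[0.0, -0.819, -0.573], [0.001, -0.573, 0.819], [-1.0, -0.001, 0.0]]
wrist_force: [-0.3, 0.9, 0.1]
gripper_width: 0.999
```

```bash
cat > go.py <<'E'
import sys,numpy as np
from station import r
from scipy.spatial.transform import Rotation as Ro
s=r.sense();R=np.array(s['ee_rot']);p=np.array(s['tcp_pos'])
print('t',round(s['time_s'],2),'p',p.round(4),'w',round(s['gripper_width']*87,1),'F',np.round(s['wrist_force'],1),'j',np.round(s['joints'],0))
T=np.array([[0,-1,0],[0,0,1],[-1,0,0]],float)
for a in sys.argv[1:]:
    q=np.array(eval(a));print((R.T@(q-p)/.75).round(4),(Ro.from_matrix(R.T@T).as_rotvec()/np.pi).round(4))
E
python3 go.py .4536,.2995,.14
```

```text
t 2.52 p [0.3349 0.4372 0.1891] w 86.9 F [-0.3  0.9  0.1] j [ 69.  17. -15.   0. -58. -34.]
[ 0.0654 -0.0243 -0.2412] [1.944e-01 1.000e-04 2.000e-04]
```

>>> play_rows([
  {"fingers": -1, "tx": 0.065, "ty": -0.024, "tz": -0.241, "ax": 0.194, "ay": 0, "az": 0},
  {"fingers": -1, "tx": 0.065, "ty": -0.024, "tz": -0.241, "ax": 0.194, "ay": 0, "az": 0},
  {"fingers": -1, "tx": 0.065, "ty": -0.024, "tz": -0.241, "ax": 0.194, "ay": 0, "az": 0},
  {"fingers": -1, "tx": 0.065, "ty": -0.024, "tz": -0.241, "ax": 0.194, "ay": 0, "az": 0},
  {"fingers": -1, "tx": 0.065, "ty": -0.024, "tz": -0.241, "ax": 0.194, "ay": 0, "az": 0},
])

```text
time_s: 2.93
tcp_pos: [0.4545, 0.2981, 0.1394]
ee_rot: [[-0.001, -1.0, 0.002], [-0.002, 0.002, 1.0], [-1.0, 0.001, -0.002]]
wrist_force: [-0.2, -0.6, -0.4]
gripper_width: 1.001
```

```bash
python3 go.py .4536,.2995,.038
python3 - <<'E'
from station import viewer
import cv2;p=viewer.capture('wrist');cv2.imwrite('pics/w0.png',p['image'][:,:,::-1]);print(p['fx'],p['cx'],p['cy'],p['mount'].round(3).tolist())
E
```

```text
t 2.93 p [0.4545 0.2981 0.1394] w 87.1 F [-0.2 -0.6 -0.4] j [ 50.  20. -19.  -0. -51. -50.]
[0.1352 0.001  0.0021] [-0.0008 -0.0005 -0.0005]
286.8203332609767 262.6368904236595 189.9250401381949 [[-0.0, -0.302, 0.953, -0.143], [1.0, -0.0, 0.0, -0.001], [0.0, 0.953, 0.302, -0.084], [0.0, 0.0, 0.0, 1.0]]
```

View pics/w0.png

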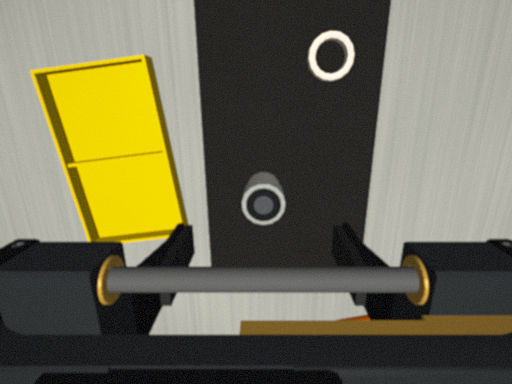

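The wrist view shows the large socket's top at (264,204). My fit predicts (265,204), so they agree. Going down and gripping.

>>> play_rows([
  {"fingers": -1, "tx": 0.07, "ty": 0.001, "tz": 0.002, "ax": 0, "ay": 0, "az": 0},
  {"fingers": -1, "tx": 0.11, "ty": 0.001, "tz": 0.002, "ax": 0, "ay": 0, "az": 0},
  {"fingers": -1, "tx": 0.135, "ty": 0.001, "tz": 0.002, "ax": 0, "ay": 0, "az": 0},
  {"fingers": -1, "tx": 0.135, "ty": 0.001, "tz": 0.002, "ax": 0, "ay": 0, "az": 0},
  {"fingers": 1, "tx": 0.135, "ty": 0.001, "tz": 0.002, "ax": 0, "ay": 0, "az": 0},
])

```text
time_s: 3.4
tcp_pos: [0.4525, 0.3029, 0.0389]
ee_rot: [[-0.001, -1.0, -0.007], [-0.002, -0.007, 1.0], [-1.0, 0.001, -0.002]]
wrist_force: [0.2, -0.2, 0.7]
gripper_width: 0.972
```

>>> play_rows([
  {"fingers": 1, "tx": 0, "ty": 0, "tz": 0, "ax": 0, "ay": 0, "az": 0},
  {"fingers": 1, "tx": 0, "ty": 0, "tz": 0, "ax": 0, "ay": 0, "az": 0},
  {"fingers": 1, "tx": 0, "ty": 0, "tz": 0, "ax": 0, "ay": 0, "az": 0},
  {"fingers": 1, "tx": 0, "ty": 0, "tz": 0, "ax": 0, "ay": 0, "az": 0},
  {"fingers": 1, "tx": 0, "ty": 0, "tz": 0, "ax": 0, "ay": 0, "az": 0},
])

```text
time_s: 3.82
tcp_pos: [0.4528, 0.3034, 0.0403]
ee_rot: [[0.001, -1.0, -0.007], [0.002, -0.007, 1.0], [-1.0, -0.001, 0.001]]
wrist_force: [-0.3, 0.0, 0.3]
gripper_width: 0.635
```

>>> play_rows([
  {"fingers": 1, "tx": 0, "ty": 0, "tz": 0, "ax": 0, "ay": 0, "az": 0},
  {"fingers": 1, "tx": 0, "ty": 0, "tz": 0, "ax": 0, "ay": 0, "az": 0},
  {"fingers": 1, "tx": 0, "ty": 0, "tz": 0, "ax": 0, "ay": 0, "az": 0},
  {"fingers": 1, "tx": 0, "ty": 0, "tz": 0, "ax": 0, "ay": 0, "az": 0},
  {"fingers": 1, "tx": 0, "ty": 0, "tz": 0, "ax": 0, "ay": 0, "az": 0},
])

```text
time_s: 4.23
tcp_pos: [0.453, 0.3034, 0.0397]
ee_rot: [[0.001, -1.0, -0.007], [0.001, -0.007, 1.0], [-1.0, -0.001, 0.001]]
wrist_force: [1.4, 0.7, 2.0]
gripper_width: 0.427
```

>>> play_rows([
  {"fingers": 1, "tx": -0.02, "ty": 0, "tz": 0, "ax": 0, "ay": 0, "az": 0},
  {"fingers": 1, "tx": -0.06, "ty": 0, "tz": 0, "ax": 0, "ay": 0, "az": 0},
  {"fingers": 1, "tx": -0.11, "ty": 0, "tz": 0, "ax": 0, "ay": 0, "az": 0},
  {"fingers": 1, "tx": -0.13, "ty": 0, "tz": 0, "ax": 0, "ay": 0, "az": 0},
  {"fingers": 1, "tx": -0.13, "ty": 0, "tz": 0, "ax": 0, "ay": 0, "az": 0},
])

```text
time_s: 4.65
tcp_pos: [0.4539, 0.3045, 0.1405]
ee_rot: [[0.005, -1.0, -0.007], [0.006, -0.007, 1.0], [-1.0, -0.005, 0.005]]
wrist_force: [0.1, 0.1, -2.4]
gripper_width: 0.426
```

```bash
python3 go.py .619,.0486,.137
```

```text
t 4.65 p [0.4539 0.3045 0.1405] w 37.0 F [ 0.1  0.1 -2.4] j [ 51.  20. -19.   0. -51. -50.]
[ 0.0039 -0.2178 -0.3428] [0.0022 0.0018 0.0016]
```

>>> play_rows([
  {"fingers": 1, "tx": 0, "ty": -0.01, "tz": -0.016, "ax": 0, "ay": 0, "az": 0},
  {"fingers": 1, "tx": 0, "ty": -0.032, "tz": -0.05, "ax": 0, "ay": 0, "az": 0},
  {"fingers": 1, "tx": 0, "ty": -0.057, "tz": -0.09, "ax": 0, "ay": 0, "az": 0},
  {"fingers": 1, "tx": 0, "ty": -0.083, "tz": -0.131, "ax": 0, "ay": 0, "az": 0},
  {"fingers": 1, "tx": 0, "ty": -0.109, "tz": -0.172, "ax": 0, "ay": 0, "az": 0},
])

```text
time_s: 5.07
tcp_pos: [0.5341, 0.1728, 0.1345]
ee_rot: [[-0.004, -1.0, -0.007], [-0.002, -0.007, 1.0], [-1.0, 0.004, -0.002]]
wrist_force: [0.5, 0.8, -1.4]
gripper_width: 0.426
```

>>> play_rows([
  {"fingers": 1, "tx": 0, "ty": -0.026, "tz": -0.041, "ax": 0, "ay": 0, "az": 0},
  {"fingers": 1, "tx": 0, "ty": -0.052, "tz": -0.082, "ax": 0, "ay": 0, "az": 0},
  {"fingers": 1, "tx": 0, "ty": -0.078, "tz": -0.122, "ax": 0, "ay": 0, "az": 0},
  {"fingers": 1, "tx": 0, "ty": -0.1, "tz": -0.156, "ax": 0, "ay": 0, "az": 0},
  {"fingers": 1, "tx": 0, "ty": -0.109, "tz": -0.171, "ax": 0, "ay": 0, "az": 0},
])

```text
time_s: 5.48
tcp_pos: [0.6178, 0.0434, 0.1339]
ee_rot: [[-0.004, -1.0, -0.003], [-0.001, -0.003, 1.0], [-1.0, 0.004, -0.001]]
wrist_force: [-0.0, 0.8, -2.4]
gripper_width: 0.426
```

```bash
python3 go.py .619,.0486,.06 .619,.0486,.041
```

```text
t 5.48 p [0.6178 0.0434 0.1339] w 37.1 F [-0.   0.8 -2.4] j [ 19.  27.  -8.  -0. -55. -19.]
[ 0.0986 -0.0021  0.007 ] [ 0.0008 -0.0003 -0.0013]
[ 0.1239 -0.0022  0.007 ] [ 0.0008 -0.0003 -0.0013]
```

>>> play_rows([
  {"fingers": 1, "tx": 0.03, "ty": -0.002, "tz": 0.007, "ax": 0, "ay": 0, "az": 0},
  {"fingers": 1, "tx": 0.07, "ty": -0.002, "tz": 0.007, "ax": 0, "ay": 0, "az": 0},
  {"fingers": 1, "tx": 0.1, "ty": -0.002, "tz": 0.007, "ax": 0, "ay": 0, "az": 0},
  {"fingers": 1, "tx": 0.115, "ty": -0.002, "tz": 0.007, "ax": 0, "ay": 0, "az": 0},
  {"fingers": 1, "tx": 0.12, "ty": -0.002, "tz": 0.007, "ax": 0, "ay": 0, "az": 0},
])

```text
time_s: 5.9
tcp_pos: [0.6164, 0.0517, 0.0429]
ee_rot: [[-0.008, -1.0, -0.006], [-0.002, -0.006, 1.0], [-1.0, 0.008, -0.002]]
wrist_force: [-0.4, 0.0, -2.1]
gripper_width: 0.423
```

>>> play_rows([
  {"fingers": 1, "tx": 0, "ty": 0, "tz": 0, "ax": 0, "ay": 0, "az": 0},
  {"fingers": 1, "tx": 0, "ty": 0, "tz": 0, "ax": 0, "ay": 0, "az": 0},
])

```text
time_s: 6.07
tcp_pos: [0.6198, 0.0525, 0.0475]
ee_rot: [[0.001, -1.0, -0.007], [0.0, -0.007, 1.0], [-1.0, -0.001, 0.0]]
wrist_force: [-0.3, 0.4, -1.5]
gripper_width: 0.424
```

>>> play_rows([
  {"fingers": 1, "tx": 0, "ty": 0, "tz": 0, "ax": 0, "ay": 0, "az": 0},
  {"fingers": 1, "tx": 0, "ty": 0, "tz": 0, "ax": 0, "ay": 0, "az": 0},
  {"fingers": 1, "tx": 0, "ty": 0, "tz": 0, "ax": 0, "ay": 0, "az": 0},
])

```text
time_s: 6.32
tcp_pos: [0.6198, 0.0523, 0.0481]
ee_rot: [[0.002, -1.0, -0.007], [0.001, -0.007, 1.0], [-1.0, -0.002, 0.001]]
wrist_force: [-0.3, 1.0, -1.4]
gripper_width: 0.429
```

>>> play_rows([
  {"fingers": 1, "tx": 0.004, "ty": 0, "tz": -0.002, "ax": 0, "ay": 0, "az": 0},
  {"fingers": 1, "tx": 0.008, "ty": 0, "tz": -0.002, "ax": 0, "ay": 0, "az": 0},
  {"fingers": 1, "tx": 0.009, "ty": 0, "tz": -0.002, "ax": 0, "ay": 0, "az": 0},
  {"fingers": 1, "tx": 0.009, "ty": 0, "tz": -0.002, "ax": 0, "ay": 0, "az": 0},
  {"fingers": 1, "tx": 0.009, "ty": 0, "tz": -0.002, "ax": 0, "ay": 0, "az": 0},
])

```text
time_s: 6.73
tcp_pos: [0.6193, 0.0505, 0.0407]
ee_rot: [[0.0, -1.0, -0.007], [-0.0, -0.007, 1.0], [-1.0, -0.0, -0.0]]
wrist_force: [-1.8, 0.6, 3.3]
gripper_width: 0.425
```

Force changed from −2.4 to +3.3 N, so the socket is on the floor. Releasing and rising.

>>> play_rows([
  {"fingers": -0.3, "tx": 0, "ty": 0, "tz": 0, "ax": 0, "ay": 0, "az": 0},
  {"fingers": -0.3, "tx": 0, "ty": 0, "tz": 0, "ax": 0, "ay": 0, "az": 0},
  {"fingers": -0.3, "tx": 0, "ty": 0, "tz": 0, "ax": 0, "ay": 0, "az": 0},
  {"fingers": -0.3, "tx": 0, "ty": 0, "tz": 0, "ax": 0, "ay": 0, "az": 0},
  {"fingers": -0.3, "tx": 0, "ty": 0, "tz": 0, "ax": 0, "ay": 0, "az": 0},
])

```text
time_s: 7.15
tcp_pos: [0.6191, 0.0506, 0.0398]
ee_rot: [[-0.0, -1.0, -0.007], [-0.0, -0.007, 1.0], [-1.0, 0.0, -0.0]]
wrist_force: [0.3, -0.2, -0.2]
gripper_width: 0.636
```

>>> play_rows([
  {"fingers": -0.3, "tx": -0.02, "ty": 0, "tz": 0, "ax": 0, "ay": 0, "az": 0},
  {"fingers": -0.3, "tx": -0.06, "ty": 0, "tz": 0, "ax": 0, "ay": 0, "az": 0},
  {"fingers": -0.5, "tx": -0.11, "ty": 0, "tz": 0, "ax": 0, "ay": 0, "az": 0},
  {"fingers": -1, "tx": -0.13, "ty": 0, "tz": 0, "ax": 0, "ay": 0, "az": 0},
  {"fingers": -1, "tx": -0.13, "ty": 0, "tz": 0, "ax": 0, "ay": 0, "az": 0},
])

```text
time_s: 7.57
tcp_pos: [0.622, 0.0512, 0.1428]
ee_rot: [[0.01, -1.0, -0.007], [0.002, -0.007, 1.0], [-1.0, -0.01, 0.002]]
wrist_force: [0.0, 0.7, 0.4]
gripper_width: 0.8
```

```bash
python3 go.py .4525,-.0697,.14
```

```text
t 7.57 p [0.622  0.0512 0.1428] w 69.6 F [0.  0.7 0.4] j [ 20.  26.  -8.   0. -55. -19.]
[ 0.0011  0.2273 -0.1596] [0.0024 0.0007 0.0031]
```

>>> play_rows([
  {"fingers": -1, "tx": 0, "ty": 0.03, "tz": -0.022, "ax": 0, "ay": 0, "az": 0},
  {"fingers": -1, "tx": 0, "ty": 0.072, "tz": -0.052, "ax": 0, "ay": 0, "az": 0},
  {"fingers": -1, "tx": 0, "ty": 0.115, "tz": -0.083, "ax": 0, "ay": 0, "az": 0},
  {"fingers": -1, "tx": 0, "ty": 0.158, "tz": -0.114, "ax": 0, "ay": 0, "az": 0},
  {"fingers": -1, "tx": 0, "ty": 0.2, "tz": -0.144, "ax": 0, "ay": 0, "az": 0},
])

```text
time_s: 7.98
tcp_pos: [0.4675, -0.0593, 0.1366]
ee_rot: [[-0.002, -1.0, -0.007], [-0.0, -0.007, 1.0], [-1.0, 0.002, -0.0]]
wrist_force: [-0.3, 0.4, -0.1]
gripper_width: 0.996
```

>>> play_rows([
  {"fingers": -1, "tx": 0, "ty": 0.0225, "tz": -0.016, "ax": 0, "ay": 0, "az": 0},
  {"fingers": -1, "tx": 0, "ty": 0.0225, "tz": -0.016, "ax": 0, "ay": 0, "az": 0},
  {"fingers": -1, "tx": 0, "ty": 0.0225, "tz": -0.016, "ax": 0, "ay": 0, "az": 0},
  {"fingers": -1, "tx": 0, "ty": 0.0225, "tz": -0.016, "ax": 0, "ay": 0, "az": 0},
  {"fingers": -1, "tx": 0, "ty": 0.0225, "tz": -0.016, "ax": 0, "ay": 0, "az": 0},
])

```text
time_s: 8.4
tcp_pos: [0.4541, -0.07, 0.1374]
ee_rot: [[0.0, -1.0, -0.007], [0.0, -0.007, 1.0], [-1.0, -0.0, 0.0]]
wrist_force: [0.1, 0.4, 0.7]
gripper_width: 1.001
```

```bash
python3 go.py .4525,-.0697,.033;python3 - <<'E'
from station import viewer
import cv2;p=viewer.capture('wrist');cv2.imwrite('pics/w1.png',p['image'][:,:,::-1])
E
```

```text
t 8.4 p [ 0.4541 -0.07    0.1374] w 87.1 F [0.1 0.4 0.7] j [ 12.  12. -30.   0. -47. -11.]
[0.1392 0.0022 0.0004] [0.0023 0.     0.0001]
```

View pics/w1.png

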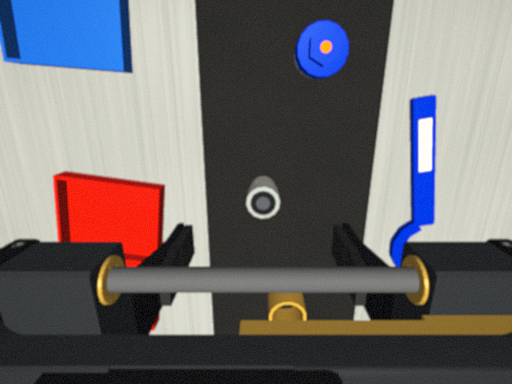

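The small socket's top is at (263,203), which is centred in the jaws. Descending and gripping.

>>> play_rows([
  {"fingers": -1, "tx": 0.05, "ty": 0.001, "tz": 0, "ax": 0, "ay": 0, "az": 0},
  {"fingers": -1, "tx": 0.1, "ty": 0.001, "tz": 0, "ax": 0, "ay": 0, "az": 0},
  {"fingers": -1, "tx": 0.13, "ty": 0.001, "tz": 0, "ax": 0, "ay": 0, "az": 0},
  {"fingers": -0.5, "tx": 0.139, "ty": 0.001, "tz": 0, "ax": 0, "ay": 0, "az": 0},
  {"fingers": 1, "tx": 0.139, "ty": 0.001, "tz": 0, "ax": 0, "ay": 0, "az": 0},
])

```text
time_s: 8.87
tcp_pos: [0.4517, -0.0703, 0.0314]
ee_rot: [[-0.005, -1.0, -0.007], [-0.001, -0.007, 1.0], [-1.0, 0.005, -0.001]]
wrist_force: [-0.3, 0.3, -0.1]
gripper_width: 0.922
```

>>> play_rows([
  {"fingers": 1, "tx": 0, "ty": 0, "tz": 0, "ax": 0, "ay": 0, "az": 0},
  {"fingers": 1, "tx": 0, "ty": 0, "tz": 0, "ax": 0, "ay": 0, "az": 0},
  {"fingers": 1, "tx": 0, "ty": 0, "tz": 0, "ax": 0, "ay": 0, "az": 0},
  {"fingers": 1, "tx": 0, "ty": 0, "tz": 0, "ax": 0, "ay": 0, "az": 0},
  {"fingers": 1, "tx": 0, "ty": 0, "tz": 0, "ax": 0, "ay": 0, "az": 0},
])

```text
time_s: 9.28
tcp_pos: [0.4529, -0.0704, 0.0343]
ee_rot: [[0.002, -1.0, -0.006], [0.0, -0.006, 1.0], [-1.0, -0.002, 0.0]]
wrist_force: [-0.2, 0.4, 0.2]
gripper_width: 0.553
```

>>> play_rows([
  {"fingers": 1, "tx": 0, "ty": 0, "tz": 0, "ax": 0, "ay": 0, "az": 0},
  {"fingers": 1, "tx": 0, "ty": 0, "tz": 0, "ax": 0, "ay": 0, "az": 0},
  {"fingers": 1, "tx": 0, "ty": 0, "tz": 0, "ax": 0, "ay": 0, "az": 0},
  {"fingers": 1, "tx": 0, "ty": 0, "tz": 0, "ax": 0, "ay": 0, "az": 0},
  {"fingers": 1, "tx": 0, "ty": 0, "tz": 0, "ax": 0, "ay": 0, "az": 0},
])

```text
time_s: 9.7
tcp_pos: [0.4528, -0.0705, 0.0336]
ee_rot: [[0.001, -1.0, -0.007], [0.0, -0.007, 1.0], [-1.0, -0.001, 0.0]]
wrist_force: [0.0, -0.2, 3.3]
gripper_width: 0.332
```

>>> play_rows([
  {"fingers": 1, "tx": 0, "ty": 0, "tz": 0, "ax": 0, "ay": 0, "az": 0},
  {"fingers": 1, "tx": 0, "ty": 0, "tz": 0, "ax": 0, "ay": 0, "az": 0},
  {"fingers": 1, "tx": 0, "ty": 0, "tz": 0, "ax": 0, "ay": 0, "az": 0},
])

```text
time_s: 9.95
tcp_pos: [0.4528, -0.0705, 0.0336]
ee_rot: [[0.001, -1.0, -0.007], [0.0, -0.007, 1.0], [-1.0, -0.001, 0.0]]
wrist_force: [0.6, -0.0, 3.1]
gripper_width: 0.331
```

>>> play_rows([
  {"fingers": 1, "tx": -0.02, "ty": 0, "tz": 0, "ax": 0, "ay": 0, "az": 0},
  {"fingers": 1, "tx": -0.06, "ty": 0, "tz": 0, "ax": 0, "ay": 0, "az": 0},
  {"fingers": 1, "tx": -0.1, "ty": 0, "tz": 0, "ax": 0, "ay": 0, "az": 0},
  {"fingers": 1, "tx": -0.133, "ty": 0, "tz": 0, "ax": 0, "ay": 0, "az": 0},
  {"fingers": 1, "tx": -0.133, "ty": 0, "tz": 0, "ax": 0, "ay": 0, "az": 0},
])

```text
time_s: 10.37
tcp_pos: [0.4548, -0.0703, 0.1372]
ee_rot: [[0.009, -1.0, -0.007], [0.001, -0.007, 1.0], [-1.0, -0.009, 0.001]]
wrist_force: [0.5, -0.4, -0.7]
gripper_width: 0.331
```

>>> play_rows([
  {"fingers": 1, "tx": 0, "ty": -0.03, "tz": 0.007, "ax": 0, "ay": 0, "az": 0},
  {"fingers": 1, "tx": 0, "ty": -0.08, "tz": 0.018, "ax": 0, "ay": 0, "az": 0},
  {"fingers": 1, "tx": 0, "ty": -0.13, "tz": 0.03, "ax": 0, "ay": 0, "az": 0},
  {"fingers": 1, "tx": 0, "ty": -0.175, "tz": 0.04, "ax": 0, "ay": 0, "az": 0},
  {"fingers": 1, "tx": 0, "ty": -0.207, "tz": 0.047, "ax": 0, "ay": 0, "az": 0},
])

```text
time_s: 10.78
tcp_pos: [0.6091, -0.0336, 0.1313]
ee_rot: [[-0.002, -1.0, -0.007], [-0.0, -0.007, 1.0], [-1.0, 0.002, -0.0]]
wrist_force: [0.4, 0.2, -0.9]
gripper_width: 0.327
```

>>> play_rows([
  {"fingers": 1, "tx": 0, "ty": 0, "tz": 0, "ax": 0, "ay": 0, "az": 0},
  {"fingers": 1, "tx": 0, "ty": 0, "tz": 0, "ax": 0, "ay": 0, "az": 0},
  {"fingers": 1, "tx": 0, "ty": 0, "tz": 0, "ax": 0, "ay": 0, "az": 0},
])

```text
time_s: 11.03
tcp_pos: [0.6055, -0.0344, 0.1313]
ee_rot: [[-0.004, -1.0, -0.006], [-0.0, -0.006, 1.0], [-1.0, 0.004, -0.0]]
wrist_force: [-0.3, 0.5, -1.4]
gripper_width: 0.33
```

```bash
python3 go.py .608,-.035,.0356
```

```text
t 11.03 p [ 0.6055 -0.0344  0.1313] w 28.7 F [-0.3  0.5 -1.4] j [ 12.  26. -10.  -0. -54. -12.]
[ 0.1276 -0.0038 -0.0007] [ 0.0019 -0.     -0.0013]
```

>>> play_rows([
  {"fingers": 1, "tx": 0.03, "ty": -0.003, "tz": 0, "ax": 0, "ay": 0, "az": 0},
  {"fingers": 1, "tx": 0.07, "ty": -0.003, "tz": 0, "ax": 0, "ay": 0, "az": 0},
  {"fingers": 1, "tx": 0.1, "ty": -0.003, "tz": 0, "ax": 0, "ay": 0, "az": 0},
  {"fingers": 1, "tx": 0.115, "ty": -0.003, "tz": 0, "ax": 0, "ay": 0, "az": 0},
  {"fingers": 1, "tx": 0.12, "ty": -0.003, "tz": 0, "ax": 0, "ay": 0, "az": 0},
])

```text
time_s: 11.45
tcp_pos: [0.607, -0.0348, 0.0409]
ee_rot: [[-0.005, -1.0, -0.006], [-0.001, -0.006, 1.0], [-1.0, 0.005, -0.001]]
wrist_force: [0.5, -0.4, -1.3]
gripper_width: 0.332
```

>>> play_rows([
  {"fingers": 1, "tx": 0, "ty": 0, "tz": 0, "ax": 0, "ay": 0, "az": 0},
  {"fingers": 1, "tx": 0, "ty": 0, "tz": 0, "ax": 0, "ay": 0, "az": 0},
  {"fingers": 1, "tx": 0, "ty": 0, "tz": 0, "ax": 0, "ay": 0, "az": 0},
  {"fingers": 1, "tx": 0, "ty": 0, "tz": 0, "ax": 0, "ay": 0, "az": 0},
])

```text
time_s: 11.78
tcp_pos: [0.6105, -0.0341, 0.0446]
ee_rot: [[0.003, -1.0, -0.007], [0.0, -0.007, 1.0], [-1.0, -0.003, 0.0]]
wrist_force: [0.0, 0.8, -0.6]
gripper_width: 0.332
```

>>> play_rows([
  {"fingers": 1, "tx": 0.005, "ty": 0.003, "tz": 0, "ax": 0, "ay": 0, "az": 0},
  {"fingers": 1, "tx": 0.01, "ty": 0.003, "tz": 0, "ax": 0, "ay": 0, "az": 0},
  {"fingers": 1, "tx": 0.012, "ty": 0.003, "tz": 0, "ax": 0, "ay": 0, "az": 0},
  {"fingers": 1, "tx": 0.0125, "ty": 0.003, "tz": 0, "ax": 0, "ay": 0, "az": 0},
  {"fingers": 1, "tx": 0.0125, "ty": 0.003, "tz": 0, "ax": 0, "ay": 0, "az": 0},
])

```text
time_s: 12.2
tcp_pos: [0.6071, -0.0343, 0.0345]
ee_rot: [[-0.001, -1.0, -0.007], [-0.0, -0.007, 1.0], [-1.0, 0.001, -0.0]]
wrist_force: [-2.2, -0.1, 5.7]
gripper_width: 0.331
```

>>> play_rows([
  {"fingers": 1, "tx": 0, "ty": 0, "tz": 0, "ax": 0, "ay": 0, "az": 0},
  {"fingers": 1, "tx": 0, "ty": 0, "tz": 0, "ax": 0, "ay": 0, "az": 0},
])

```text
time_s: 12.37
tcp_pos: [0.6071, -0.0343, 0.0346]
ee_rot: [[-0.0, -1.0, -0.007], [-0.0, -0.007, 1.0], [-1.0, 0.001, -0.0]]
wrist_force: [-2.8, 0.3, 5.3]
gripper_width: 0.331
```

>>> play_rows([
  {"fingers": -0.15, "tx": 0, "ty": 0, "tz": 0, "ax": 0, "ay": 0, "az": 0},
  {"fingers": -0.15, "tx": 0, "ty": 0, "tz": 0, "ax": 0, "ay": 0, "az": 0},
  {"fingers": -0.15, "tx": 0, "ty": 0, "tz": 0, "ax": 0, "ay": 0, "az": 0},
  {"fingers": -0.15, "tx": 0, "ty": 0, "tz": 0, "ax": 0, "ay": 0, "az": 0},
  {"fingers": -0.15, "tx": 0, "ty": 0, "tz": 0, "ax": 0, "ay": 0, "az": 0},
])

```text
time_s: 12.78
tcp_pos: [0.6073, -0.0343, 0.0334]
ee_rot: [[-0.0, -1.0, -0.006], [-0.0, -0.006, 1.0], [-1.0, 0.0, -0.0]]
wrist_force: [0.2, 0.2, 0.1]
gripper_width: 0.558
```

>>> play_rows([
  {"fingers": -0.15, "tx": -0.02, "ty": 0, "tz": 0, "ax": 0, "ay": 0, "az": 0},
  {"fingers": -0.15, "tx": -0.06, "ty": 0, "tz": 0, "ax": 0, "ay": 0, "az": 0},
  {"fingers": -0.5, "tx": -0.11, "ty": 0, "tz": 0, "ax": 0, "ay": 0, "az": 0},
  {"fingers": -1, "tx": -0.135, "ty": 0, "tz": 0, "ax": 0, "ay": 0, "az": 0},
  {"fingers": -1, "tx": -0.135, "ty": 0, "tz": 0, "ax": 0, "ay": 0, "az": 0},
])

```text
time_s: 13.2
tcp_pos: [0.6106, -0.034, 0.1406]
ee_rot: [[0.011, -1.0, -0.008], [0.001, -0.008, 1.0], [-1.0, -0.011, 0.001]]
wrist_force: [0.3, 0.9, -0.0]
gripper_width: 0.723
```

>>> play_rows([
  {"fingers": -1, "tx": 0, "ty": 0.03, "tz": 0.016, "ax": 0, "ay": 0, "az": 0},
  {"fingers": -1, "tx": 0, "ty": 0.075, "tz": 0.041, "ax": 0, "ay": 0, "az": 0},
  {"fingers": -1, "tx": 0, "ty": 0.12, "tz": 0.066, "ax": 0, "ay": 0, "az": 0},
  {"fingers": -1, "tx": 0, "ty": 0.165, "tz": 0.09, "ax": 0, "ay": 0, "az": 0},
  {"fingers": -1, "tx": 0, "ty": 0.209, "tz": 0.114, "ax": 0, "ay": 0, "az": 0},
])

```text
time_s: 13.62
tcp_pos: [0.448, 0.0504, 0.1341]
ee_rot: [[-0.001, -1.0, -0.005], [-0.0, -0.005, 1.0], [-1.0, 0.001, -0.0]]
wrist_force: [0.4, 1.2, 1.4]
gripper_width: 0.987
```

>>> play_rows([
  {"fingers": -1, "tx": 0, "ty": 0.02, "tz": 0.011, "ax": 0, "ay": 0, "az": 0},
  {"fingers": -1, "tx": 0, "ty": 0.03, "tz": 0.017, "ax": 0, "ay": 0, "az": 0},
  {"fingers": -1, "tx": 0, "ty": 0.03, "tz": 0.017, "ax": 0, "ay": 0, "az": 0},
  {"fingers": -1, "tx": 0, "ty": 0.03, "tz": 0.017, "ax": 0, "ay": 0, "az": 0},
  {"fingers": -1, "tx": 0, "ty": 0.03, "tz": 0.017, "ax": 0, "ay": 0, "az": 0},
])

```text
time_s: 14.03
tcp_pos: [0.4287, 0.0628, 0.1349]
ee_rot: [[0.001, -1.0, -0.006], [0.0, -0.006, 1.0], [-1.0, -0.001, 0.0]]
wrist_force: [-0.4, 0.4, 0.3]
gripper_width: 1.003
```

```bash
python3 go.py .427,.0625,.026;python3 - <<'E'
from station import viewer
import cv2;p=viewer.capture('wrist');cv2.imwrite('pics/w2.png',p['image'][:,:,::-1])
E
```

```text
t 14.03 p [0.4287 0.0628 0.1349] w 87.2 F [-0.4  0.4  0.3] j [ 30.  10. -34.   0. -46. -30.]
[ 0.1452  0.0023 -0.0004] [0.0019 0.     0.0002]
```

View pics/w2.png

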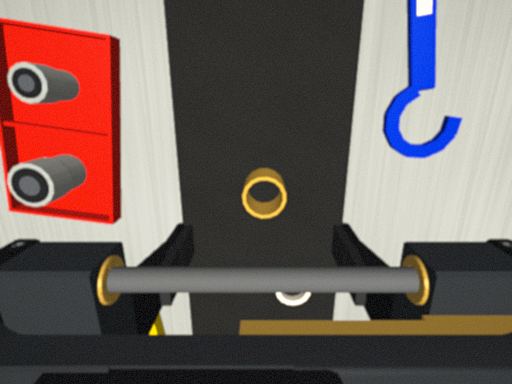

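The short bushing's top is at (264,196), which is centred. Both sockets stand in separate red bays (left of the view). Next I grip the bushing.

>>> play_rows([
  {"fingers": -1, "tx": 0.05, "ty": 0.001, "tz": 0, "ax": 0, "ay": 0, "az": 0},
  {"fingers": -1, "tx": 0.1, "ty": 0.001, "tz": 0, "ax": 0, "ay": 0, "az": 0},
  {"fingers": -1, "tx": 0.13, "ty": 0.001, "tz": 0, "ax": 0, "ay": 0, "az": 0},
  {"fingers": -0.5, "tx": 0.14, "ty": 0.001, "tz": 0, "ax": 0, "ay": 0, "az": 0},
  {"fingers": 1, "tx": 0.145, "ty": 0.001, "tz": 0, "ax": 0, "ay": 0, "az": 0},
])

```text
time_s: 14.5
tcp_pos: [0.4267, 0.0621, 0.0246]
ee_rot: [[-0.003, -1.0, -0.006], [-0.002, -0.006, 1.0], [-1.0, 0.003, -0.002]]
wrist_force: [0.4, -0.0, 2.1]
gripper_width: 0.921
```

>>> play_rows([
  {"fingers": 1, "tx": 0, "ty": 0, "tz": 0, "ax": 0, "ay": 0, "az": 0},
  {"fingers": 1, "tx": 0, "ty": 0, "tz": 0, "ax": 0, "ay": 0, "az": 0},
  {"fingers": 1, "tx": 0, "ty": 0, "tz": 0, "ax": 0, "ay": 0, "az": 0},
  {"fingers": 1, "tx": 0, "ty": 0, "tz": 0, "ax": 0, "ay": 0, "az": 0},
  {"fingers": 1, "tx": 0, "ty": 0, "tz": 0, "ax": 0, "ay": 0, "az": 0},
])

```text
time_s: 14.92
tcp_pos: [0.4273, 0.0632, 0.0271]
ee_rot: [[0.002, -1.0, -0.007], [0.001, -0.007, 1.0], [-1.0, -0.002, 0.001]]
wrist_force: [-0.7, 0.2, 0.0]
gripper_width: 0.552
```

>>> play_rows([
  {"fingers": 1, "tx": 0, "ty": 0, "tz": 0, "ax": 0, "ay": 0, "az": 0},
  {"fingers": 1, "tx": 0, "ty": 0, "tz": 0, "ax": 0, "ay": 0, "az": 0},
  {"fingers": 1, "tx": 0, "ty": 0, "tz": 0, "ax": 0, "ay": 0, "az": 0},
  {"fingers": 1, "tx": 0, "ty": 0, "tz": 0, "ax": 0, "ay": 0, "az": 0},
  {"fingers": 1, "tx": 0, "ty": 0, "tz": 0, "ax": 0, "ay": 0, "az": 0},
])

```text
time_s: 15.33
tcp_pos: [0.4271, 0.0631, 0.0268]
ee_rot: [[0.001, -1.0, -0.007], [0.0, -0.007, 1.0], [-1.0, -0.001, 0.0]]
wrist_force: [-2.2, 0.5, 6.2]
gripper_width: 0.444
```

>>> play_rows([
  {"fingers": 1, "tx": 0, "ty": 0, "tz": 0, "ax": 0, "ay": 0, "az": 0},
  {"fingers": 1, "tx": 0, "ty": 0, "tz": 0, "ax": 0, "ay": 0, "az": 0},
])

```text
time_s: 15.5
tcp_pos: [0.427, 0.063, 0.0268]
ee_rot: [[0.001, -1.0, -0.007], [0.0, -0.007, 1.0], [-1.0, -0.001, 0.0]]
wrist_force: [-1.0, -0.4, 6.7]
gripper_width: 0.444
```

>>> play_rows([
  {"fingers": 1, "tx": -0.02, "ty": 0, "tz": 0, "ax": 0, "ay": 0, "az": 0},
  {"fingers": 1, "tx": -0.06, "ty": 0, "tz": 0, "ax": 0, "ay": 0, "az": 0},
  {"fingers": 1, "tx": -0.1, "ty": 0, "tz": 0, "ax": 0, "ay": 0, "az": 0},
  {"fingers": 1, "tx": -0.14, "ty": 0, "tz": 0, "ax": 0, "ay": 0, "az": 0},
  {"fingers": 1, "tx": -0.15, "ty": 0, "tz": 0, "ax": 0, "ay": 0, "az": 0},
])

```text
time_s: 15.92
tcp_pos: [0.4289, 0.0638, 0.1428]
ee_rot: [[0.008, -1.0, -0.008], [0.003, -0.008, 1.0], [-1.0, -0.008, 0.003]]
wrist_force: [1.1, 0.5, -1.2]
gripper_width: 0.442
```

>>> play_rows([
  {"fingers": 1, "tx": 0, "ty": -0.02, "tz": 0.019, "ax": 0, "ay": 0, "az": 0},
  {"fingers": 1, "tx": 0, "ty": -0.052, "tz": 0.05, "ax": 0, "ay": 0, "az": 0},
  {"fingers": 1, "tx": 0, "ty": -0.085, "tz": 0.081, "ax": 0, "ay": 0, "az": 0},
  {"fingers": 1, "tx": 0, "ty": -0.12, "tz": 0.114, "ax": 0, "ay": 0, "az": 0},
  {"fingers": 1, "tx": 0, "ty": -0.155, "tz": 0.147, "ax": 0, "ay": 0, "az": 0},
])

```text
time_s: 16.33
tcp_pos: [0.5426, 0.1746, 0.1378]
ee_rot: [[-0.001, -1.0, -0.006], [-0.0, -0.006, 1.0], [-1.0, 0.001, -0.0]]
wrist_force: [-0.1, -0.3, -0.3]
gripper_width: 0.445
```

>>> play_rows([
  {"fingers": 1, "tx": 0, "ty": -0.035, "tz": 0.033, "ax": 0, "ay": 0, "az": 0},
  {"fingers": 1, "tx": 0, "ty": -0.06, "tz": 0.058, "ax": 0, "ay": 0, "az": 0},
  {"fingers": 1, "tx": 0, "ty": -0.073, "tz": 0.07, "ax": 0, "ay": 0, "az": 0},
  {"fingers": 1, "tx": 0, "ty": -0.073, "tz": 0.07, "ax": 0, "ay": 0, "az": 0},
  {"fingers": 1, "tx": 0, "ty": -0.073, "tz": 0.07, "ax": 0, "ay": 0, "az": 0},
])

```text
time_s: 16.75
tcp_pos: [0.5959, 0.2266, 0.1368]
ee_rot: [[-0.003, -1.0, -0.006], [-0.001, -0.006, 1.0], [-1.0, 0.003, -0.001]]
wrist_force: [0.1, 0.2, 0.3]
gripper_width: 0.445
```

```bash
python3 go.py .597,.227,.0278
```

```text
t 16.75 p [0.5959 0.2266 0.1368] w 38.7 F [0.1 0.2 0.3] j [ 35.  28.  -5.  -0. -57. -35.]
[ 0.1454 -0.0019  0.0007] [ 0.0021 -0.0004 -0.0009]
```

>>> play_rows([
  {"fingers": 1, "tx": 0.03, "ty": -0.001, "tz": 0, "ax": 0, "ay": 0, "az": 0},
  {"fingers": 1, "tx": 0.075, "ty": -0.001, "tz": 0, "ax": 0, "ay": 0, "az": 0},
  {"fingers": 1, "tx": 0.115, "ty": -0.001, "tz": 0, "ax": 0, "ay": 0, "az": 0},
  {"fingers": 1, "tx": 0.135, "ty": -0.001, "tz": 0, "ax": 0, "ay": 0, "az": 0},
  {"fingers": 1, "tx": 0.14, "ty": -0.001, "tz": 0, "ax": 0, "ay": 0, "az": 0},
])

```text
time_s: 17.17
tcp_pos: [0.5939, 0.2242, 0.0298]
ee_rot: [[-0.008, -1.0, -0.005], [-0.004, -0.005, 1.0], [-1.0, 0.008, -0.004]]
wrist_force: [0.2, -1.2, -0.5]
gripper_width: 0.446
```

>>> play_rows([
  {"fingers": 1, "tx": 0, "ty": 0, "tz": 0, "ax": 0, "ay": 0, "az": 0},
  {"fingers": 1, "tx": 0, "ty": 0, "tz": 0, "ax": 0, "ay": 0, "az": 0},
  {"fingers": 1, "tx": 0, "ty": 0, "tz": 0, "ax": 0, "ay": 0, "az": 0},
  {"fingers": 1, "tx": 0, "ty": 0, "tz": 0, "ax": 0, "ay": 0, "az": 0},
])

```text
time_s: 17.5
tcp_pos: [0.5982, 0.2272, 0.0355]
ee_rot: [[0.003, -1.0, -0.007], [0.002, -0.007, 1.0], [-1.0, -0.003, 0.002]]
wrist_force: [-0.2, 0.0, -0.3]
gripper_width: 0.445
```

>>> play_rows([
  {"fingers": 1, "tx": 0.005, "ty": 0, "tz": 0, "ax": 0, "ay": 0, "az": 0},
  {"fingers": 1, "tx": 0.008, "ty": 0, "tz": 0, "ax": 0, "ay": 0, "az": 0},
  {"fingers": 1, "tx": 0.0095, "ty": 0, "tz": 0, "ax": 0, "ay": 0, "az": 0},
  {"fingers": 1, "tx": 0.0095, "ty": 0, "tz": 0, "ax": 0, "ay": 0, "az": 0},
  {"fingers": 1, "tx": 0.0095, "ty": 0, "tz": 0, "ax": 0, "ay": 0, "az": 0},
])

```text
time_s: 17.92
tcp_pos: [0.5975, 0.2268, 0.0278]
ee_rot: [[0.001, -1.0, -0.007], [0.0, -0.007, 1.0], [-1.0, -0.001, 0.0]]
wrist_force: [-1.8, -0.7, 5.9]
gripper_width: 0.449
```

>>> play_rows([
  {"fingers": 1, "tx": 0, "ty": 0, "tz": 0, "ax": 0, "ay": 0, "az": 0},
  {"fingers": 1, "tx": 0, "ty": 0, "tz": 0, "ax": 0, "ay": 0, "az": 0},
])

```text
time_s: 18.08
tcp_pos: [0.5975, 0.2269, 0.0279]
ee_rot: [[0.001, -1.0, -0.007], [0.0, -0.007, 1.0], [-1.0, -0.001, 0.0]]
wrist_force: [-1.5, 0.0, 5.5]
gripper_width: 0.451
```

>>> play_rows([
  {"fingers": -0.24, "tx": 0, "ty": 0, "tz": 0, "ax": 0, "ay": 0, "az": 0},
  {"fingers": -0.24, "tx": 0, "ty": 0, "tz": 0, "ax": 0, "ay": 0, "az": 0},
  {"fingers": -0.24, "tx": 0, "ty": 0, "tz": 0, "ax": 0, "ay": 0, "az": 0},
  {"fingers": -0.24, "tx": 0, "ty": 0, "tz": 0, "ax": 0, "ay": 0, "az": 0},
  {"fingers": -0.24, "tx": 0, "ty": 0, "tz": 0, "ax": 0, "ay": 0, "az": 0},
])

```text
time_s: 18.5
tcp_pos: [0.5973, 0.2266, 0.0262]
ee_rot: [[-0.0, -1.0, -0.006], [-0.0, -0.006, 1.0], [-1.0, 0.0, -0.0]]
wrist_force: [0.0, -0.7, -0.6]
gripper_width: 0.61
```

>>> play_rows([
  {"fingers": -0.24, "tx": -0.02, "ty": 0, "tz": 0, "ax": 0, "ay": 0, "az": 0},
  {"fingers": -0.24, "tx": -0.06, "ty": 0, "tz": 0, "ax": 0, "ay": 0, "az": 0},
  {"fingers": -0.5, "tx": -0.1, "ty": 0, "tz": 0, "ax": 0, "ay": 0, "az": 0},
  {"fingers": -1, "tx": -0.14, "ty": 0, "tz": 0, "ax": 0, "ay": 0, "az": 0},
  {"fingers": -1, "tx": -0.15, "ty": 0, "tz": 0, "ax": 0, "ay": 0, "az": 0},
])

```text
time_s: 18.92
tcp_pos: [0.6, 0.2279, 0.1447]
ee_rot: [[0.009, -1.0, -0.008], [0.004, -0.008, 1.0], [-1.0, -0.009, 0.004]]
wrist_force: [0.5, 0.3, 0.9]
gripper_width: 0.763
```

>>> play_rows([
  {"fingers": -1, "tx": 0, "ty": 0.01, "tz": -0.022, "ax": 0, "ay": 0, "az": 0},
  {"fingers": -1, "tx": 0, "ty": 0.03, "tz": -0.066, "ax": 0, "ay": 0, "az": 0},
  {"fingers": -1, "tx": 0, "ty": 0.051, "tz": -0.112, "ax": 0, "ay": 0, "az": 0},
  {"fingers": -1, "tx": 0, "ty": 0.073, "tz": -0.16, "ax": 0, "ay": 0, "az": 0},
  {"fingers": -1, "tx": 0, "ty": 0.095, "tz": -0.207, "ax": 0, "ay": 0, "az": 0},
])

```text
time_s: 19.33
tcp_pos: [0.526, 0.0696, 0.1387]
ee_rot: [[-0.0, -1.0, -0.007], [-0.0, -0.007, 1.0], [-1.0, 0.0, -0.0]]
wrist_force: [0.7, -1.4, -1.0]
gripper_width: 0.995
```

>>> play_rows([
  {"fingers": -1, "tx": 0, "ty": 0.021, "tz": -0.046, "ax": 0, "ay": 0, "az": 0},
  {"fingers": -1, "tx": 0, "ty": 0.042, "tz": -0.092, "ax": 0, "ay": 0, "az": 0},
  {"fingers": -1, "tx": 0, "ty": 0.063, "tz": -0.138, "ax": 0, "ay": 0, "az": 0},
  {"fingers": -1, "tx": 0, "ty": 0.084, "tz": -0.184, "ax": 0, "ay": 0, "az": 0},
  {"fingers": -1, "tx": 0, "ty": 0.105, "tz": -0.23, "ax": 0, "ay": 0, "az": 0},
])

```text
time_s: 19.75
tcp_pos: [0.4483, -0.1034, 0.139]
ee_rot: [[0.0, -1.0, -0.007], [-0.0, -0.007, 1.0], [-1.0, -0.0, -0.0]]
wrist_force: [0.5, 0.1, 0.2]
gripper_width: 0.998
```

>>> play_rows([
  {"fingers": -1, "tx": 0, "ty": 0.02, "tz": -0.045, "ax": 0, "ay": 0, "az": 0},
  {"fingers": -1, "tx": 0, "ty": 0.038, "tz": -0.085, "ax": 0, "ay": 0, "az": 0},
  {"fingers": -1, "tx": 0, "ty": 0.055, "tz": -0.12, "ax": 0, "ay": 0, "az": 0},
  {"fingers": -1, "tx": 0, "ty": 0.055, "tz": -0.12, "ax": 0, "ay": 0, "az": 0},
  {"fingers": -1, "tx": 0, "ty": 0.055, "tz": -0.12, "ax": 0, "ay": 0, "az": 0},
])

```text
time_s: 20.17
tcp_pos: [0.4081, -0.1934, 0.1389]
ee_rot: [[-0.0, -1.0, -0.003], [0.0, -0.003, 1.0], [-1.0, 0.0, 0.0]]
wrist_force: [0.9, 0.3, -0.5]
gripper_width: 0.998
```

```bash
python3 - <<'E'
from station import viewer
import cv2;p=viewer.capture('wrist');cv2.imwrite('pics/w3.png',p['image'][:,:,::-1])
E
python3 go.py .409,-.192,.034
```

```text
t 20.22 p [ 0.4087 -0.1927  0.139 ] w 87.0 F [-0.  -0.1  0. ] j [ -5.  12. -31.  -0. -47.   5.]
[ 0.1399 -0.0004  0.0009] [0.0016 0.     0.0001]
```

View pics/w3.png

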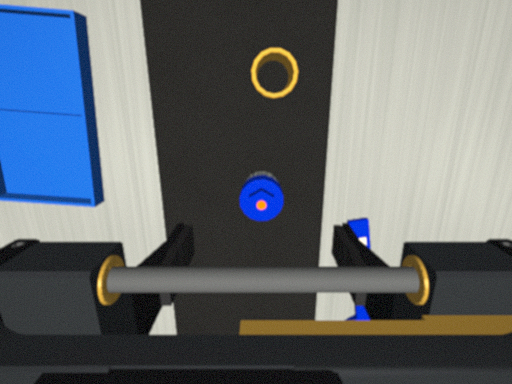

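The cap is centred at (261,204), and the loose blue tool lies clear of the jaw. Descending and gripping.

>>> play_rows([
  {"fingers": -1, "tx": 0.05, "ty": 0, "tz": 0.001, "ax": 0, "ay": 0, "az": 0},
  {"fingers": -1, "tx": 0.1, "ty": 0, "tz": 0.001, "ax": 0, "ay": 0, "az": 0},
  {"fingers": -1, "tx": 0.13, "ty": 0, "tz": 0.001, "ax": 0, "ay": 0, "az": 0},
  {"fingers": -0.5, "tx": 0.138, "ty": 0, "tz": 0.001, "ax": 0, "ay": 0, "az": 0},
  {"fingers": 1, "tx": 0.14, "ty": 0, "tz": 0.001, "ax": 0, "ay": 0, "az": 0},
])

```text
time_s: 20.63
tcp_pos: [0.4086, -0.1908, 0.0328]
ee_rot: [[-0.004, -1.0, -0.008], [0.0, -0.008, 1.0], [-1.0, 0.004, 0.0]]
wrist_force: [1.1, -0.3, 0.4]
gripper_width: 0.92
```

>>> play_rows([
  {"fingers": 1, "tx": 0, "ty": 0, "tz": 0, "ax": 0, "ay": 0, "az": 0},
  {"fingers": 1, "tx": 0, "ty": 0, "tz": 0, "ax": 0, "ay": 0, "az": 0},
  {"fingers": 1, "tx": 0, "ty": 0, "tz": 0, "ax": 0, "ay": 0, "az": 0},
  {"fingers": 1, "tx": 0, "ty": 0, "tz": 0, "ax": 0, "ay": 0, "az": 0},
  {"fingers": 1, "tx": 0, "ty": 0, "tz": 0, "ax": 0, "ay": 0, "az": 0},
])

```text
time_s: 21.05
tcp_pos: [0.4095, -0.1916, 0.035]
ee_rot: [[0.002, -1.0, -0.007], [-0.0, -0.007, 1.0], [-1.0, -0.002, -0.0]]
wrist_force: [0.3, 0.6, 0.5]
gripper_width: 0.555
```

>>> play_rows([
  {"fingers": 1, "tx": 0, "ty": 0, "tz": 0, "ax": 0, "ay": 0, "az": 0},
  {"fingers": 1, "tx": 0, "ty": 0, "tz": 0, "ax": 0, "ay": 0, "az": 0},
  {"fingers": 1, "tx": 0, "ty": 0, "tz": 0, "ax": 0, "ay": 0, "az": 0},
  {"fingers": 1, "tx": 0, "ty": 0, "tz": 0, "ax": 0, "ay": 0, "az": 0},
  {"fingers": 1, "tx": 0, "ty": 0, "tz": 0, "ax": 0, "ay": 0, "az": 0},
])

```text
time_s: 21.47
tcp_pos: [0.4092, -0.1916, 0.0346]
ee_rot: [[0.001, -1.0, -0.007], [-0.0, -0.007, 1.0], [-1.0, -0.001, -0.0]]
wrist_force: [-0.7, 0.7, 7.1]
gripper_width: 0.451
```

>>> play_rows([
  {"fingers": 1, "tx": 0, "ty": 0, "tz": 0, "ax": 0, "ay": 0, "az": 0},
  {"fingers": 1, "tx": 0, "ty": 0, "tz": 0, "ax": 0, "ay": 0, "az": 0},
])

```text
time_s: 21.63
tcp_pos: [0.4092, -0.1916, 0.0346]
ee_rot: [[0.001, -1.0, -0.007], [-0.0, -0.007, 1.0], [-1.0, -0.001, -0.0]]
wrist_force: [-1.2, 1.8, 5.6]
gripper_width: 0.455
```

>>> play_rows([
  {"fingers": 1, "tx": -0.02, "ty": 0, "tz": 0, "ax": 0, "ay": 0, "az": 0},
  {"fingers": 1, "tx": -0.06, "ty": 0, "tz": 0, "ax": 0, "ay": 0, "az": 0},
  {"fingers": 1, "tx": -0.1, "ty": 0, "tz": 0, "ax": 0, "ay": 0, "az": 0},
  {"fingers": 1, "tx": -0.13, "ty": 0, "tz": 0, "ax": 0, "ay": 0, "az": 0},
  {"fingers": 1, "tx": -0.14, "ty": 0, "tz": 0, "ax": 0, "ay": 0, "az": 0},
])

```text
time_s: 22.05
tcp_pos: [0.4106, -0.1919, 0.1422]
ee_rot: [[0.006, -1.0, -0.007], [-0.001, -0.007, 1.0], [-1.0, -0.006, -0.001]]
wrist_force: [0.3, 0.7, 0.1]
gripper_width: 0.45
```

>>> play_rows([
  {"fingers": 1, "tx": 0, "ty": -0.025, "tz": -0.004, "ax": 0, "ay": 0, "az": 0},
  {"fingers": 1, "tx": 0, "ty": -0.065, "tz": -0.01, "ax": 0, "ay": 0, "az": 0},
  {"fingers": 1, "tx": 0, "ty": -0.11, "tz": -0.017, "ax": 0, "ay": 0, "az": 0},
  {"fingers": 1, "tx": 0, "ty": -0.155, "tz": -0.024, "ax": 0, "ay": 0, "az": 0},
  {"fingers": 1, "tx": 0, "ty": -0.2, "tz": -0.031, "ax": 0, "ay": 0, "az": 0},
])

```text
time_s: 22.47
tcp_pos: [0.5596, -0.2139, 0.1376]
ee_rot: [[-0.002, -1.0, -0.006], [0.001, -0.006, 1.0], [-1.0, 0.002, 0.001]]
wrist_force: [0.4, 0.6, -0.5]
gripper_width: 0.449
```

>>> play_rows([
  {"fingers": 1, "tx": 0, "ty": -0.04, "tz": -0.006, "ax": 0, "ay": 0, "az": 0},
  {"fingers": 1, "tx": 0, "ty": -0.065, "tz": -0.01, "ax": 0, "ay": 0, "az": 0},
  {"fingers": 1, "tx": 0, "ty": -0.078, "tz": -0.013, "ax": 0, "ay": 0, "az": 0},
  {"fingers": 1, "tx": 0, "ty": -0.078, "tz": -0.013, "ax": 0, "ay": 0, "az": 0},
  {"fingers": 1, "tx": 0, "ty": -0.078, "tz": -0.013, "ax": 0, "ay": 0, "az": 0},
])

```text
time_s: 22.88
tcp_pos: [0.6166, -0.223, 0.1369]
ee_rot: [[-0.004, -1.0, -0.006], [0.001, -0.006, 1.0], [-1.0, 0.004, 0.001]]
wrist_force: [-0.9, -0.0, -1.9]
gripper_width: 0.452
```

>>> play_rows([
  {"fingers": 1, "tx": 0.03, "ty": 0, "tz": 0, "ax": 0, "ay": 0, "az": 0},
  {"fingers": 1, "tx": 0.07, "ty": 0, "tz": 0, "ax": 0, "ay": 0, "az": 0},
  {"fingers": 1, "tx": 0.1, "ty": 0, "tz": 0, "ax": 0, "ay": 0, "az": 0},
  {"fingers": 1, "tx": 0.115, "ty": 0, "tz": 0, "ax": 0, "ay": 0, "az": 0},
  {"fingers": 1, "tx": 0.125, "ty": 0, "tz": 0, "ax": 0, "ay": 0, "az": 0},
])

```text
time_s: 23.3
tcp_pos: [0.6156, -0.223, 0.0434]
ee_rot: [[-0.004, -1.0, -0.006], [0.001, -0.006, 1.0], [-1.0, 0.004, 0.001]]
wrist_force: [-0.6, -0.6, 0.2]
gripper_width: 0.449
```

>>> play_rows([
  {"fingers": 1, "tx": 0, "ty": 0, "tz": 0, "ax": 0, "ay": 0, "az": 0},
  {"fingers": 1, "tx": 0, "ty": 0, "tz": 0, "ax": 0, "ay": 0, "az": 0},
  {"fingers": 1, "tx": 0, "ty": 0, "tz": 0, "ax": 0, "ay": 0, "az": 0},
  {"fingers": 1, "tx": 0, "ty": 0, "tz": 0, "ax": 0, "ay": 0, "az": 0},
])

```text
time_s: 23.63
tcp_pos: [0.6185, -0.2234, 0.047]
ee_rot: [[0.003, -1.0, -0.007], [-0.001, -0.007, 1.0], [-1.0, -0.003, -0.001]]
wrist_force: [0.0, 0.3, -1.0]
gripper_width: 0.452
```

>>> play_rows([
  {"fingers": 1, "tx": 0.006, "ty": 0, "tz": 0, "ax": 0, "ay": 0, "az": 0},
  {"fingers": 1, "tx": 0.011, "ty": 0, "tz": 0, "ax": 0, "ay": 0, "az": 0},
  {"fingers": 1, "tx": 0.0145, "ty": 0, "tz": 0, "ax": 0, "ay": 0, "az": 0},
  {"fingers": 1, "tx": 0.0145, "ty": 0, "tz": 0, "ax": 0, "ay": 0, "az": 0},
  {"fingers": 1, "tx": 0.0145, "ty": 0, "tz": 0, "ax": 0, "ay": 0, "az": 0},
])

```text
time_s: 24.05
tcp_pos: [0.6176, -0.2232, 0.0356]
ee_rot: [[0.0, -1.0, -0.007], [-0.0, -0.007, 1.0], [-1.0, -0.0, -0.0]]
wrist_force: [-2.1, 1.0, 6.4]
gripper_width: 0.45
```

>>> play_rows([
  {"fingers": 1, "tx": 0, "ty": 0, "tz": 0, "ax": 0, "ay": 0, "az": 0},
  {"fingers": 1, "tx": 0, "ty": 0, "tz": 0, "ax": 0, "ay": 0, "az": 0},
])

```text
time_s: 24.22
tcp_pos: [0.6176, -0.2232, 0.0356]
ee_rot: [[0.0, -1.0, -0.007], [-0.0, -0.007, 1.0], [-1.0, -0.0, -0.0]]
wrist_force: [-2.7, 0.8, 6.8]
gripper_width: 0.45
```

>>> play_rows([
  {"fingers": -0.24, "tx": 0, "ty": 0, "tz": 0, "ax": 0, "ay": 0, "az": 0},
  {"fingers": -0.24, "tx": 0, "ty": 0, "tz": 0, "ax": 0, "ay": 0, "az": 0},
  {"fingers": -0.24, "tx": 0, "ty": 0, "tz": 0, "ax": 0, "ay": 0, "az": 0},
  {"fingers": -0.24, "tx": 0, "ty": 0, "tz": 0, "ax": 0, "ay": 0, "az": 0},
  {"fingers": -0.24, "tx": 0, "ty": 0, "tz": 0, "ax": 0, "ay": 0, "az": 0},
])

```text
time_s: 24.63
tcp_pos: [0.6175, -0.2232, 0.0341]
ee_rot: [[-0.0, -1.0, -0.006], [0.0, -0.006, 1.0], [-1.0, 0.0, 0.0]]
wrist_force: [0.5, -0.2, 0.4]
gripper_width: 0.614
```

>>> play_rows([
  {"fingers": -0.24, "tx": -0.02, "ty": 0, "tz": 0, "ax": 0, "ay": 0, "az": 0},
  {"fingers": -0.24, "tx": -0.06, "ty": 0, "tz": 0, "ax": 0, "ay": 0, "az": 0},
  {"fingers": -0.5, "tx": -0.1, "ty": 0, "tz": 0, "ax": 0, "ay": 0, "az": 0},
  {"fingers": -1, "tx": -0.13, "ty": 0, "tz": 0, "ax": 0, "ay": 0, "az": 0},
  {"fingers": -1, "tx": -0.14, "ty": 0, "tz": 0, "ax": 0, "ay": 0, "az": 0},
])

```text
time_s: 25.05
tcp_pos: [0.6197, -0.2238, 0.1439]
ee_rot: [[0.007, -1.0, -0.007], [-0.002, -0.007, 1.0], [-1.0, -0.007, -0.002]]
wrist_force: [0.7, -0.2, 0.8]
gripper_width: 0.766
```

>>> play_rows([
  {"fingers": -1, "tx": 0, "ty": 0.025, "tz": -0.008, "ax": 0, "ay": 0, "az": 0},
  {"fingers": -1, "tx": 0, "ty": 0.065, "tz": -0.022, "ax": 0, "ay": 0, "az": 0},
  {"fingers": -1, "tx": 0, "ty": 0.11, "tz": -0.037, "ax": 0, "ay": 0, "az": 0},
  {"fingers": -1, "tx": 0, "ty": 0.155, "tz": -0.051, "ax": 0, "ay": 0, "az": 0},
  {"fingers": -1, "tx": 0, "ty": 0.2, "tz": -0.066, "ax": 0, "ay": 0, "az": 0},
])

```text
time_s: 25.47
tcp_pos: [0.4659, -0.2737, 0.1385]
ee_rot: [[-0.001, -1.0, -0.007], [0.001, -0.007, 1.0], [-1.0, 0.001, 0.001]]
wrist_force: [-0.1, -1.1, 0.5]
gripper_width: 0.995
```

>>> play_rows([
  {"fingers": -1, "tx": 0, "ty": 0.04, "tz": -0.013, "ax": 0, "ay": 0, "az": 0},
  {"fingers": -1, "tx": 0, "ty": 0.075, "tz": -0.025, "ax": 0, "ay": 0, "az": 0},
  {"fingers": -1, "tx": 0, "ty": 0.093, "tz": -0.031, "ax": 0, "ay": 0, "az": 0},
  {"fingers": -1, "tx": 0, "ty": 0.093, "tz": -0.031, "ax": 0, "ay": 0, "az": 0},
  {"fingers": -1, "tx": 0, "ty": 0.093, "tz": -0.031, "ax": 0, "ay": 0, "az": 0},
])

```text
time_s: 25.88
tcp_pos: [0.3983, -0.2977, 0.1394]
ee_rot: [[0.0, -1.0, -0.006], [-0.0, -0.006, 1.0], [-1.0, -0.0, -0.0]]
wrist_force: [-0.2, 0.4, -0.6]
gripper_width: 1.0
```

```bash
python3 - <<'E'
from station import viewer
import cv2;p=viewer.capture('wrist');cv2.imwrite('pics/w4.png',p['image'][:,:,::-1])
E
python3 go.py .3986,-.2974,.032
```

```text
t 25.93 p [ 0.3991 -0.2976  0.1394] w 86.7 F [0.5 0.  0.6] j [-18.  16. -25.   0. -49.  18.]
[0.1433 0.0008 0.0003] [ 0.0021 -0.0002  0.0003]
```

View pics/w4.png

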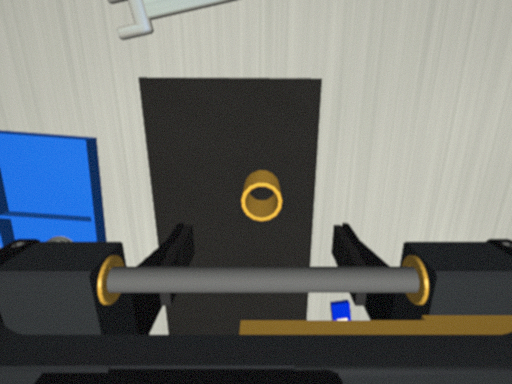

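The tall bushing is centred at (262,203). Gripping it.

>>> play_rows([
  {"fingers": -1, "tx": 0.05, "ty": 0, "tz": 0, "ax": 0, "ay": 0, "az": 0},
  {"fingers": -1, "tx": 0.1, "ty": 0, "tz": 0, "ax": 0, "ay": 0, "az": 0},
  {"fingers": -1, "tx": 0.13, "ty": 0, "tz": 0, "ax": 0, "ay": 0, "az": 0},
  {"fingers": -0.5, "tx": 0.14, "ty": 0, "tz": 0, "ax": 0, "ay": 0, "az": 0},
  {"fingers": 1, "tx": 0.143, "ty": 0, "tz": 0, "ax": 0, "ay": 0, "az": 0},
])

```text
time_s: 26.35
tcp_pos: [0.3986, -0.2969, 0.0303]
ee_rot: [[-0.003, -1.0, -0.008], [0.001, -0.008, 1.0], [-1.0, 0.003, 0.001]]
wrist_force: [-0.0, -1.1, -0.4]
gripper_width: 0.918
```

>>> play_rows([
  {"fingers": 1, "tx": 0, "ty": 0, "tz": 0, "ax": 0, "ay": 0, "az": 0},
  {"fingers": 1, "tx": 0, "ty": 0, "tz": 0, "ax": 0, "ay": 0, "az": 0},
  {"fingers": 1, "tx": 0, "ty": 0, "tz": 0, "ax": 0, "ay": 0, "az": 0},
  {"fingers": 1, "tx": 0, "ty": 0, "tz": 0, "ax": 0, "ay": 0, "az": 0},
  {"fingers": 1, "tx": 0, "ty": 0, "tz": 0, "ax": 0, "ay": 0, "az": 0},
])

```text
time_s: 26.77
tcp_pos: [0.3989, -0.2976, 0.0332]
ee_rot: [[0.002, -1.0, -0.007], [-0.001, -0.007, 1.0], [-1.0, -0.002, -0.001]]
wrist_force: [0.1, 0.3, -0.4]
gripper_width: 0.559
```

>>> play_rows([
  {"fingers": 1, "tx": 0, "ty": 0, "tz": 0, "ax": 0, "ay": 0, "az": 0},
  {"fingers": 1, "tx": 0, "ty": 0, "tz": 0, "ax": 0, "ay": 0, "az": 0},
  {"fingers": 1, "tx": 0, "ty": 0, "tz": 0, "ax": 0, "ay": 0, "az": 0},
  {"fingers": 1, "tx": 0, "ty": 0, "tz": 0, "ax": 0, "ay": 0, "az": 0},
  {"fingers": 1, "tx": 0, "ty": 0, "tz": 0, "ax": 0, "ay": 0, "az": 0},
])

```text
time_s: 27.18
tcp_pos: [0.3987, -0.2975, 0.0327]
ee_rot: [[0.001, -1.0, -0.007], [-0.0, -0.007, 1.0], [-1.0, -0.001, -0.0]]
wrist_force: [-1.0, 1.4, 5.7]
gripper_width: 0.413
```

>>> play_rows([
  {"fingers": 1, "tx": 0, "ty": 0, "tz": 0, "ax": 0, "ay": 0, "az": 0},
  {"fingers": 1, "tx": 0, "ty": 0, "tz": 0, "ax": 0, "ay": 0, "az": 0},
  {"fingers": 1, "tx": 0, "ty": 0, "tz": 0, "ax": 0, "ay": 0, "az": 0},
])

```text
time_s: 27.43
tcp_pos: [0.3987, -0.2975, 0.0327]
ee_rot: [[0.001, -1.0, -0.007], [-0.0, -0.007, 1.0], [-1.0, -0.001, -0.0]]
wrist_force: [-0.8, 1.1, 5.6]
gripper_width: 0.413
```

>>> play_rows([
  {"fingers": 1, "tx": -0.02, "ty": 0, "tz": 0, "ax": 0, "ay": 0, "az": 0},
  {"fingers": 1, "tx": -0.06, "ty": 0, "tz": 0, "ax": 0, "ay": 0, "az": 0},
  {"fingers": 1, "tx": -0.1, "ty": 0, "tz": 0, "ax": 0, "ay": 0, "az": 0},
  {"fingers": 1, "tx": -0.135, "ty": 0, "tz": 0, "ax": 0, "ay": 0, "az": 0},
  {"fingers": 1, "tx": -0.145, "ty": 0, "tz": 0, "ax": 0, "ay": 0, "az": 0},
])

```text
time_s: 27.85
tcp_pos: [0.4001, -0.2983, 0.1446]
ee_rot: [[0.006, -1.0, -0.007], [-0.003, -0.007, 1.0], [-1.0, -0.006, -0.003]]
wrist_force: [0.5, 1.0, -1.2]
gripper_width: 0.412
```

>>> play_rows([
  {"fingers": 1, "tx": 0, "ty": -0.006, "tz": 0.02, "ax": 0, "ay": 0, "az": 0},
  {"fingers": 1, "tx": 0, "ty": -0.019, "tz": 0.06, "ax": 0, "ay": 0, "az": 0},
  {"fingers": 1, "tx": 0, "ty": -0.033, "tz": 0.105, "ax": 0, "ay": 0, "az": 0},
  {"fingers": 1, "tx": 0, "ty": -0.048, "tz": 0.152, "ax": 0, "ay": 0, "az": 0},
  {"fingers": 1, "tx": 0, "ty": -0.0635, "tz": 0.2, "ax": 0, "ay": 0, "az": 0},
])

```text
time_s: 28.27
tcp_pos: [0.4442, -0.1457, 0.1399]
ee_rot: [[-0.002, -1.0, -0.005], [0.0, -0.005, 1.0], [-1.0, 0.002, 0.0]]
wrist_force: [0.8, -0.4, -0.9]
gripper_width: 0.41
```

>>> play_rows([
  {"fingers": 1, "tx": 0, "ty": -0.016, "tz": 0.05, "ax": 0, "ay": 0, "az": 0},
  {"fingers": 1, "tx": 0, "ty": -0.032, "tz": 0.1, "ax": 0, "ay": 0, "az": 0},
  {"fingers": 1, "tx": 0, "ty": -0.0475, "tz": 0.15, "ax": 0, "ay": 0, "az": 0},
  {"fingers": 1, "tx": 0, "ty": -0.0635, "tz": 0.2, "ax": 0, "ay": 0, "az": 0},
  {"fingers": 1, "tx": 0, "ty": -0.0795, "tz": 0.25, "ax": 0, "ay": 0, "az": 0},
])

```text
time_s: 28.68
tcp_pos: [0.5027, 0.0426, 0.1399]
ee_rot: [[-0.002, -1.0, -0.006], [-0.0, -0.006, 1.0], [-1.0, 0.002, -0.0]]
wrist_force: [0.4, -0.7, -1.3]
gripper_width: 0.413
```

>>> play_rows([
  {"fingers": 1, "tx": 0, "ty": -0.016, "tz": 0.05, "ax": 0, "ay": 0, "az": 0},
  {"fingers": 1, "tx": 0, "ty": -0.032, "tz": 0.1, "ax": 0, "ay": 0, "az": 0},
  {"fingers": 1, "tx": 0, "ty": -0.0475, "tz": 0.15, "ax": 0, "ay": 0, "az": 0},
  {"fingers": 1, "tx": 0, "ty": -0.0635, "tz": 0.2, "ax": 0, "ay": 0, "az": 0},
  {"fingers": 1, "tx": 0, "ty": -0.0795, "tz": 0.25, "ax": 0, "ay": 0, "az": 0},
])

```text
time_s: 29.1
tcp_pos: [0.5612, 0.2303, 0.1394]
ee_rot: [[-0.002, -1.0, -0.007], [-0.001, -0.007, 1.0], [-1.0, 0.002, -0.001]]
wrist_force: [0.6, 0.3, 0.5]
gripper_width: 0.41
```

>>> play_rows([
  {"fingers": 1, "tx": 0, "ty": -0.014, "tz": 0.045, "ax": 0, "ay": 0, "az": 0},
  {"fingers": 1, "tx": 0, "ty": -0.0255, "tz": 0.08, "ax": 0, "ay": 0, "az": 0},
  {"fingers": 1, "tx": 0, "ty": -0.0345, "tz": 0.108, "ax": 0, "ay": 0, "az": 0},
  {"fingers": 1, "tx": 0, "ty": -0.0345, "tz": 0.108, "ax": 0, "ay": 0, "az": 0},
  {"fingers": 1, "tx": 0, "ty": -0.0345, "tz": 0.108, "ax": 0, "ay": 0, "az": 0},
])

```text
time_s: 29.52
tcp_pos: [0.5863, 0.3105, 0.1386]
ee_rot: [[-0.003, -1.0, -0.008], [-0.002, -0.008, 1.0], [-1.0, 0.003, -0.002]]
wrist_force: [-0.6, -0.6, -0.5]
gripper_width: 0.413
```

```bash
python3 - <<'E'
from station import viewer
import cv2;p=viewer.capture('wrist');cv2.imwrite('pics/w5.png',p['image'][:,:,::-1])
E
python3 go.py .587,.310,.0337
```

```text
t 29.57 p [0.5861 0.3095 0.139 ] w 36.0 F [-0.2 -0.8 -1.4] j [ 42.  30.  -1.  -0. -59. -41.]
[ 0.1404 -0.0016  0.0009] [ 0.0021 -0.0006 -0.001 ]
```

View pics/w5.png

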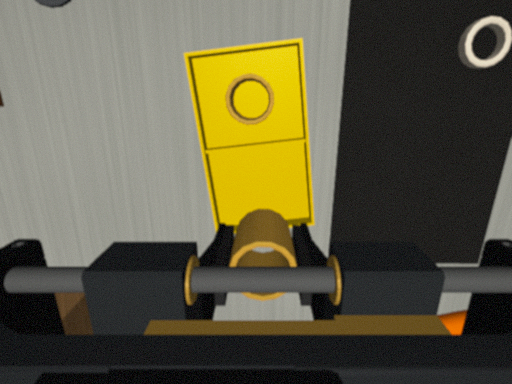

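The tall bushing is held upright, and the short one stands centred in the other yellow bay at (250,98). Lowering.

>>> play_rows([
  {"fingers": 1, "tx": 0.03, "ty": 0, "tz": 0, "ax": 0, "ay": 0, "az": 0},
  {"fingers": 1, "tx": 0.07, "ty": 0, "tz": 0, "ax": 0, "ay": 0, "az": 0},
  {"fingers": 1, "tx": 0.105, "ty": 0, "tz": 0, "ax": 0, "ay": 0, "az": 0},
  {"fingers": 1, "tx": 0.125, "ty": 0, "tz": 0, "ax": 0, "ay": 0, "az": 0},
  {"fingers": 1, "tx": 0.133, "ty": 0, "tz": 0, "ax": 0, "ay": 0, "az": 0},
])

```text
time_s: 29.98
tcp_pos: [0.5849, 0.307, 0.0376]
ee_rot: [[-0.006, -1.0, -0.004], [-0.004, -0.004, 1.0], [-1.0, 0.006, -0.004]]
wrist_force: [0.5, 0.3, -0.2]
gripper_width: 0.41
```

>>> play_rows([
  {"fingers": 1, "tx": 0, "ty": 0, "tz": 0, "ax": 0, "ay": 0, "az": 0},
  {"fingers": 1, "tx": 0, "ty": 0, "tz": 0, "ax": 0, "ay": 0, "az": 0},
  {"fingers": 1, "tx": 0, "ty": 0, "tz": 0, "ax": 0, "ay": 0, "az": 0},
  {"fingers": 1, "tx": 0, "ty": 0, "tz": 0, "ax": 0, "ay": 0, "az": 0},
])

```text
time_s: 30.32
tcp_pos: [0.5879, 0.3103, 0.0429]
ee_rot: [[0.002, -1.0, -0.007], [0.002, -0.007, 1.0], [-1.0, -0.002, 0.002]]
wrist_force: [-0.8, 0.0, -1.5]
gripper_width: 0.417
```

>>> play_rows([
  {"fingers": 1, "tx": 0.006, "ty": 0, "tz": 0, "ax": 0, "ay": 0, "az": 0},
  {"fingers": 1, "tx": 0.01, "ty": 0, "tz": 0, "ax": 0, "ay": 0, "az": 0},
  {"fingers": 1, "tx": 0.0118, "ty": 0, "tz": 0, "ax": 0, "ay": 0, "az": 0},
  {"fingers": 1, "tx": 0.0118, "ty": 0, "tz": 0, "ax": 0, "ay": 0, "az": 0},
  {"fingers": 1, "tx": 0.0118, "ty": 0, "tz": 0, "ax": 0, "ay": 0, "az": 0},
])

```text
time_s: 30.73
tcp_pos: [0.5872, 0.3102, 0.0338]
ee_rot: [[0.001, -1.0, -0.007], [0.0, -0.007, 1.0], [-1.0, -0.001, 0.0]]
wrist_force: [-1.8, -0.9, 5.1]
gripper_width: 0.412
```

>>> play_rows([
  {"fingers": 1, "tx": 0, "ty": 0, "tz": 0, "ax": 0, "ay": 0, "az": 0},
  {"fingers": 1, "tx": 0, "ty": 0, "tz": 0, "ax": 0, "ay": 0, "az": 0},
])

```text
time_s: 30.9
tcp_pos: [0.5872, 0.3101, 0.0338]
ee_rot: [[0.001, -1.0, -0.007], [0.0, -0.007, 1.0], [-1.0, -0.001, 0.0]]
wrist_force: [-1.1, -0.6, 5.2]
gripper_width: 0.41
```

>>> play_rows([
  {"fingers": -0.24, "tx": 0, "ty": 0, "tz": 0, "ax": 0, "ay": 0, "az": 0},
  {"fingers": -0.24, "tx": 0, "ty": 0, "tz": 0, "ax": 0, "ay": 0, "az": 0},
  {"fingers": -0.24, "tx": 0, "ty": 0, "tz": 0, "ax": 0, "ay": 0, "az": 0},
  {"fingers": -0.24, "tx": 0, "ty": 0, "tz": 0, "ax": 0, "ay": 0, "az": 0},
  {"fingers": -0.24, "tx": 0, "ty": 0, "tz": 0, "ax": 0, "ay": 0, "az": 0},
])

```text
time_s: 31.32
tcp_pos: [0.587, 0.3098, 0.0319]
ee_rot: [[-0.0, -1.0, -0.006], [-0.0, -0.006, 1.0], [-1.0, 0.0, -0.0]]
wrist_force: [-0.9, -0.5, 0.1]
gripper_width: 0.605
```

>>> play_rows([
  {"fingers": -0.24, "tx": -0.02, "ty": 0, "tz": 0, "ax": 0, "ay": 0, "az": 0},
  {"fingers": -0.24, "tx": -0.06, "ty": 0, "tz": 0, "ax": 0, "ay": 0, "az": 0},
  {"fingers": -0.24, "tx": -0.1, "ty": 0, "tz": 0, "ax": 0, "ay": 0, "az": 0},
  {"fingers": -0.24, "tx": -0.15, "ty": 0, "tz": 0, "ax": 0, "ay": 0, "az": 0},
  {"fingers": -0.24, "tx": -0.2, "ty": 0, "tz": 0, "ax": 0, "ay": 0, "az": 0},
])

```text
time_s: 31.73
tcp_pos: [0.5866, 0.3095, 0.1831]
ee_rot: [[-0.001, -1.0, -0.007], [-0.001, -0.007, 1.0], [-1.0, 0.001, -0.001]]
wrist_force: [0.0, 0.5, -0.0]
gripper_width: 0.617
```

>>> play_rows([
  {"fingers": -0.24, "tx": 0, "ty": 0, "tz": 0.05, "ax": 0, "ay": 0, "az": 0},
  {"fingers": -0.24, "tx": 0, "ty": 0, "tz": 0.1, "ax": 0, "ay": 0, "az": 0},
  {"fingers": -0.24, "tx": 0, "ty": 0, "tz": 0.15, "ax": 0, "ay": 0, "az": 0},
  {"fingers": -0.24, "tx": 0, "ty": 0, "tz": 0.2, "ax": 0, "ay": 0, "az": 0},
  {"fingers": -0.24, "tx": 0, "ty": 0, "tz": 0.2, "ax": 0, "ay": 0, "az": 0},
])

```text
time_s: 32.15
tcp_pos: [0.585, 0.466, 0.1805]
ee_rot: [[0.001, -1.0, -0.012], [0.001, -0.012, 1.0], [-1.0, -0.001, 0.001]]
wrist_force: [0.1, 0.2, -0.4]
gripper_width: 0.618
```

```bash
python3 go.py
python3 - <<'E'
from h import *
from station import viewer,spotter
T={'tray_red':(.6138,.007,-.129),'tray_yellow':(.592,.2685,.123),'tray_blue':(.615,-.265,-.06)}
P={'scene':viewer.capture('scene'),'top':viewer.capture('top')}
for c,p in P.items():
    cv2.imwrite(f'pics/{c}9.png',p['image'][:,:,::-1])
    for n,t in zip(['socket_large','socket_small','bushing_tall','bushing_short','fork_cap','nylon_ring'],['tray_red']*2+['tray_yellow']*2+['tray_blue',None]):
        for d in spotter.silhouettes(n,p)[:2]:
            v=fitpart(n,p,d['region'],.003 if t else .002);o=''
            if t:
                x,y,a_=T[t];q=v-[x,y];o=np.array([np.cos(a_)*q[0]+np.sin(a_)*q[1],-np.sin(a_)*q[0]+np.cos(a_)*q[1]]).round(3)
            print(c,n,round(d['score'],2),v.round(4),o)
E
```

```text
t 32.15 p [0.585  0.466  0.1805] w 53.8 F [ 0.1  0.2 -0.4] j [ 51.  36.  16.  -0. -69. -50.]
scene socket_large 0.9 [0.6177 0.0461] [-0.001  0.039]
scene socket_small 0.79 [ 0.6043 -0.034 ] [-0.004 -0.042]
scene bushing_tall 0.84 [0.5878 0.31  ] [0.001 0.042]
scene bushing_tall 0.71 [0.6155 0.0455] [-0.004 -0.224]
scene fork_cap 0.98 [ 0.6171 -0.2245] [-0.     0.041]
scene nylon_ring 0.61 [0.3962 0.1759] 
scene nylon_ring 0.44 [0.5969 0.2674] 
top socket_large 0.77 [0.6188 0.0486] [-0.     0.042]
top bushing_tall 0.64 [0.5852 0.3097] [-0.002  0.042]
top bushing_short 0.71 [0.5848 0.2171] [-0.013 -0.05 ]
top fork_cap 0.73 [0.5856 0.31  ] [-0.064  0.572]
top fork_cap 0.66 [ 0.6162 -0.2233] [-0.001  0.042]
top nylon_ring 0.39 [0.3933 0.1784]
```

View pics/scene9.png

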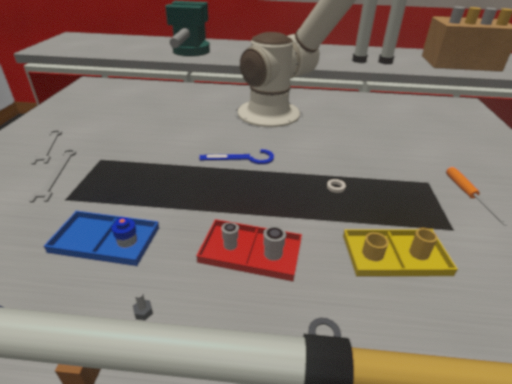

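View pics/top9.png

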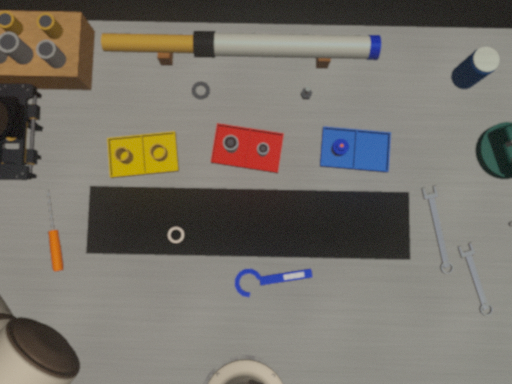

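Both pictures show all five pieces upright, each in its own bay: sockets in red, bushings in yellow, cap in blue. The ring is still on the mat at (176,235) in the top view, and the arm is clear of everything.

```bash
python3 -c "
from station import job
print(job.finish_job())"
```

```text
the job is handed in; nothing more can be done
None
```

The mat is cleared and the job was handed in at about 32 s of the 112 s allowed. I moved both sockets to the red tray, both bushings to the yellow tray and the fork cap to the blue tray, one piece per bay and each released. The job reports no verdict.

**Last checks:**
- **Placement:** the final scene and top pictures show all five pieces upright. The positions I could measure were within about 5 mm of the bay centres.
- **Nylon ring:** it measured within about 1 mm of its starting position in each camera.
- **Forces:** pressing each piece down gave only 3–7 N at the wrist, and the gripper was clear of everything at the end.

**Disagreements and gaps:**
- **Short bushing:** the network missed it in the final scene view. Its top-view estimate was about 13 mm off along the tray's x, though still in its bay. The pictures and the gripper's position at release put it near the bay centre.
- **Small socket:** the network missed it in the final top view, but the scene-view fit and both pictures show it in place.
- **Wrong matches:** a few second-choice matches were clearly other objects, so I ignored them. In the top view, the network's best match for the fork cap was really the tall bushing, so I used its second match.

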